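# Unlatch and raise the access panel of a control box

## Robot

A 6-joint arm with a two-finger parallel gripper is mounted at the origin on a cart in front of the work surface, level with it; the furniture and walls round the work are solid. World frame = base frame: x ahead of the robot, y to its left, z up, the work surface at z = 0. Lengths are in m, angles in rad, forces in N, time in s.
With the tool pointing down it reaches from about 0.375 to 0.9 m from the base axis. Payload 3.1 kg.
Tool frame: the origin (TCP) lies at the very end of the fingers, on their centre line; the grasp point (between the pads) lies 19 mm behind it (robot.hold_point_z is the z of the grasp point in the tool frame, in m); z points along the fingers, y is the direction in which the jaws open and shut (so a half turn about z gives the same grasp; the last joint's range is limited). The gripper opens to 87 mm and grips with 3 to 60 N. Pads are 19 mm wide; open, the fingers measure 117 mm over their backs; the gripper's body (75 mm by 190 mm) begins 51 mm behind the grasp point.
Start: joints at [0.995, 0.527, 1.433, -0, 1.181, -0.178], TCP at [0.242, 0.576, 0.2] pointing down, gripper open.
Joint ranges: [-3.08, 3.08], [-0.75, 2.2], [0.22, 2.44], [-1.43, 4.57], [0, 2.65], [-2.85, 2.85]. Speed limits (rad/s): [2.79, 2.79, 3.14, 3.14, 3.14, 3.14].

## Interface

Orientations are given as a unit quaternion [x, y, z, w].
In Python, from rig import robot, viewer, spotter gives the robot as it stands.
- The arm moves only by the shell command python3 -m crank 'ROWS' [FORCE]. ROWS is text: rows parted by semicolons, each of 7 numbers parted by spaces: the turn, a rotation vector about the tool's x, y, z in units of 5 degrees (1.0 is 5 degrees), then the shift along the tool's x, y, z in units of 40 mm (1.0 is 40 mm), then the gripper's target within -1 to 1 (shut at 1, half-way at 0, fully open at -1). A call has 1 to 5 rows; each row shifts and turns the pose as measured when the row begins, along the tool's axes as they then stand; what a row does not reach is not made up. A row lasts 1/8 s, in which the tool goes at most 62.5 mm and 10.7 degrees, less where a joint would pass 70% of its speed; a pose out of reach is approached as far as the arm can. A call is refused whole if a number of a shift passes 1 or a number of a turn 1, either way. A call with a gripper value outside its range is refused whole. The fingers move at their own pace and stop on an object; FORCE is the grip in N (left out, the last holds). Time passes only in rows, so rows that do not move let the fingers close. It gives the time, the measured TCP pose, the force and the opening at its end, in the units of the state.
- robot.get_obs(): the state, without advancing time (a new reading comes with each control period).
- viewer.camera(name): name is "side" or "top"; returns a dict with "img" (384x512x3 uint8, red, green, blue), "camera_matrix" (3x3 intrinsics, pixels), "xyz" and "attitude" of the camera in the world. Camera axes: x right, y down, z forward; pixel columns grow to the right and rows downward; lengths in m; the calibration is good to about 2 mm. A picture is of the moment at which its call begins. There is no depth.
- robot.hand_in(): hands the job in, once; it reports no verdict.
Trained networks look in a picture, given as the dict that the camera call returned (one of the last four; its "shot" number tells which), for a name from the list of things; names that differ only in an ending like _2 or _b are one class to them, and where a whole thing is asked for, a point or a joint stands for the part that bears it (a point fixed in the world has none). Each returns a list of dicts, best first, with "score" (0 to 1); they miss things now and then, are a little off and sometimes report something else, mostly with a low value. They report only what shows in the picture. A call takes as long as a camera call.
- spotter.boxes_of(name, picture): "at" ([x, y, z] in m, in the coordinates of the camera as it stood for that picture, good to about 4 mm: the middle of the surface that is visible of it).
The state is a dict: "time": time; "q": joint angles; "joint_velocities": joint speeds; "joint_torque": joint torques, N m; "position": TCP position; "tool_rot": TCP orientation; "ft_force": force on the tool from outside, world axes, zero at the start; "moment": the same for the moment, N m; "grip_width": finger opening in m.
Only numpy, scipy, OpenCV 4.12 (cv2) and the standard library are available. Lean on these libraries where they do the work, as an engineer would, in place of code of your own. Each camera call takes 0.05 s, during which the arm holds its last target.

## Task

The sloping control box on the worktop has to be opened for inspection. Turn the T-shaped key in its cam latch clockwise to the notch a quarter turn from locked (crossbar pointing straight up the slope; any further and the cam catches again), leave it there, and then swing the panel by its handle up to its stop so that it stays open. Leave the small bottle, the jar and the slide box beside the work where they stand.

Things in the scene. Friction and masses are not known exactly. Their poses are not given: they have to be found in the camera images.
- console: white control box, 180 x 180 mm, 126 high, fixed. Origin: centre of underside; x from low front to high back, y to its left, z up. Front wall 42 mm high; above it the face slopes up to the back at 30 deg from level (outward normal (-0.5, 0, 0.866), up the slope (0.866, 0, 0.5) in box axes). A grey panel 146 x 146 x 4 mm lies on the slope, hinged at its upper edge.
- latch_key (a joint): turn of the key, rad: 0 locked, crossbar across the slope; grows clockwise seen from outside; 1.57 notch, bar up the slope; stops at 0 and 2.3. Friction 0.04 N m; from 0.68 a bump stiffens it (peak 0.1 N m near 0.8), the torque then dips, and past 1.3 a spring draws it into the notch (rests within 0.1 of 1.57); a like bump follows. The cam frees the panel only from 1.08 to 2.07.
- key_grip (a point): centre of the key's crossbar, dark steel, 70 mm long, 11 thick, 14 high, on a shank along the panel's outward normal; bar middle 68 mm above the panel face, underside 61 mm. The key cannot come out. Site z = outward normal, y = along the bar (the box's y at joint 0). It lies 45 mm right of the panel's middle and 65 mm below the hinge along the panel.
- panel (a joint): opening of the panel, rad: 0 = closed; grows as its front edge rises; stop at 1.4. A stiff hinge (friction 0.45 N m, the panel weighs 0.35 kg) holds it at any angle.
- panel_handle (a point): middle of the steel bow handle near the panel's lower edge: round bar 10 mm thick, 68 mm straight, parallel to the hinge (box y), axis 34 mm above the panel face; 132 mm from the hinge along the panel, 25 mm left of its middle; open on both long sides and beneath. Site axes turn with the panel: x up the slope, z out of the face.
- panel_hinge (a point): middle of the hinge at the upper edge of the panel, level with the panel's outer face. The hinge axis is the box's y axis, level.
- small_bottle: small brown screw-cap bottle, 40 mm across, 78 mm high, standing to the left of the box; origin at the centre of its underside. A bystander.
- sample_jar: sample jar with screw lid, 59 mm across, 65 mm high, at the front edge of the worktop before the sink; origin at the centre of its underside. A bystander.
- slide_case: flat slide box 68 x 96 x 34 mm, at the front edge of the worktop before the sink; origin at the centre of its underside. A bystander.

How it is judged:
By the outcome, as a careful person would: the job done as asked, in the order asked, and still so for the second after the job is handed in, with the robot touching nothing.
It also fails if it takes over 58 s, if anything falls off the work surface, if the arm or the gripper's body presses on something with over 40 N, if the wrist force passes 120 N, or if a joint passes its speed limit or range.

## Working session

There is one attempt and no reset: what is moved stays moved. The work goes in short steps, Python scripts to look and compute and a shell command to move; the robot and the scene stay as the last step left them, time stands still between calls to the robot, and variables do not carry over. Pictures are saved under pics/ and viewed, and the job is handed in when it is done.

```bash
ls; mkdir -p pics; python3 - <<'E'
from rig import robot, viewer, spotter
import cv2,numpy as np
print(robot.get_obs(), robot.hold_point_z)
for n in ("side","top"):
    p=viewer.camera(n); cv2.imwrite(f"pics/{n}0.png",p["img"][:,:,::-1])
    print(n,p["camera_matrix"],p["xyz"],p["attitude"])
    for t in ("console","latch_key","key_grip","panel","panel_handle","panel_hinge","small_bottle","sample_jar","slide_case"):
        try:
            r=spotter.boxes_of(t,p)
            print(t,[(round(d["score"],2),np.round(d["at"],4)) for d in r[:2]], [k for k in r[0]] if r else '')
        except Exception as e: print(t,e)
E
```

```text
pics
{'time': 0.0, 'q': array([ 9.94506460e-01,  5.28486281e-01,  1.43391568e+00, -2.07211229e-05,
        1.18138702e+00, -1.78496270e-01]), 'joint_velocities': array([ 0.00112479, -0.00134069, -0.00045445,  0.0007163 ,  0.00140861,
       -0.00103738]), 'joint_torque': array([-5.02860930e-04, -4.40052259e+01, -1.76594013e+01,  6.34587323e-02,
        5.82776265e-02, -1.86695625e-04]), 'position': array([0.24165566, 0.5755367 , 0.19935508]), 'tool_rot': array([ 1.97584014e-01,  9.80285342e-01, -1.02441533e-03, -3.95765297e-04]), 'ft_force': array([ 0.11329451, -0.17264261,  0.4783958 ]), 'moment': array([-0.01490784,  0.01329443, -0.01763506]), 'grip_width': 0.08731699308252665} -0.0187
side [[366.05140283   0.         247.84715107]
 [  0.         366.05140283 193.0525133 ]
 [  0.           0.           1.        ]] [ 0.2362281  -0.69982721  0.68422856] [ 0.87073745 -0.16573468  0.09723117 -0.45265264]
console [(0.66, array([0.1219, 0.1511, 0.8392])), (0.21, array([-0.1235,  0.0746,  1.0056]))] ['at', 'score']
latch_key [(0.52, array([0.0913, 0.1002, 0.7943]))] ['at', 'score']
key_g
[... 667 characters left out ...]
1.01959427] [-0.70513987  0.70810652 -0.03444555  0.01328223]
console [(0.97, array([ 0.1628, -0.0428,  0.9239]))] ['at', 'score']
latch_key [(0.64, array([ 0.1971, -0.005 ,  0.8769]))] ['at', 'score']
key_grip [(0.72, array([0.2029, 0.0025, 0.8728]))] ['at', 'score']
panel [(0.94, array([ 0.1574, -0.0254,  0.9296]))] ['at', 'score']
panel_handle [(0.77, array([ 0.1567, -0.0219,  0.9292]))] ['at', 'score']
panel_hinge [(0.93, array([ 0.1587, -0.0184,  0.9344]))] ['at', 'score']
small_bottle [(0.67, array([ 0.0349, -0.0868,  0.9738]))] ['at', 'score']
sample_jar [(0.72, array([-0.0687,  0.1325,  0.9486]))] ['at', 'score']
slide_case [(0.55, array([-0.2944,  0.127 ,  0.9729]))] ['at', 'score']
```

```bash
python3 - <<'E'
import cv2
for n in("side0","top0"):
    i=cv2.imread(f"pics/{n}.png"); 
    i=cv2.resize(i,(800,600),interpolation=cv2.INTER_CUBIC); cv2.imwrite(f"pics/{n}b.png",i)
i=cv2.imread("pics/side0.png")[170:330,190:390]; cv2.imwrite("pics/side0c.png",cv2.resize(i,(800,600)[:2] if 0 else (750,600),interpolation=cv2.INTER_CUBIC))
i=cv2.imread("pics/top0.png")[90:250,240:440]; cv2.imwrite("pics/top0c.png",cv2.resize(i,(750,600),interpolation=cv2.INTER_CUBIC))
E
```

```text
(no output)
```

View pics/side0b.png

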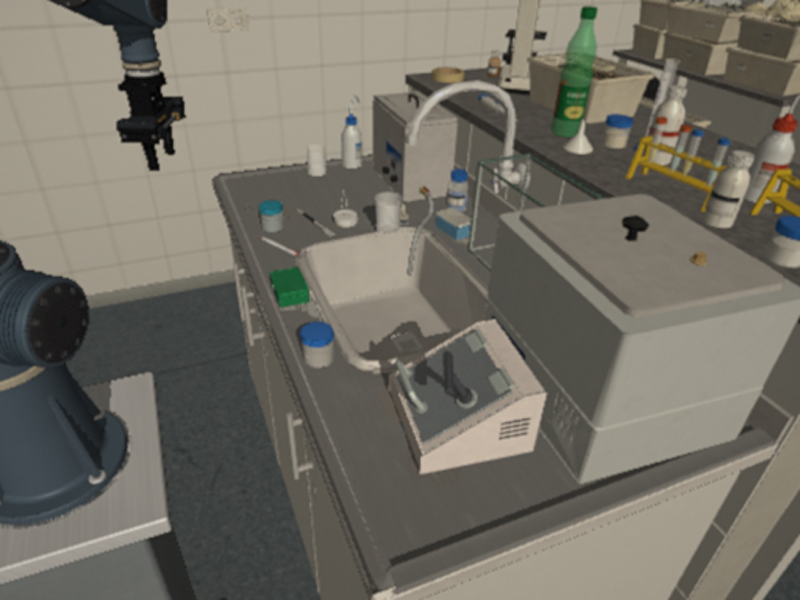

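View pics/top0b.png

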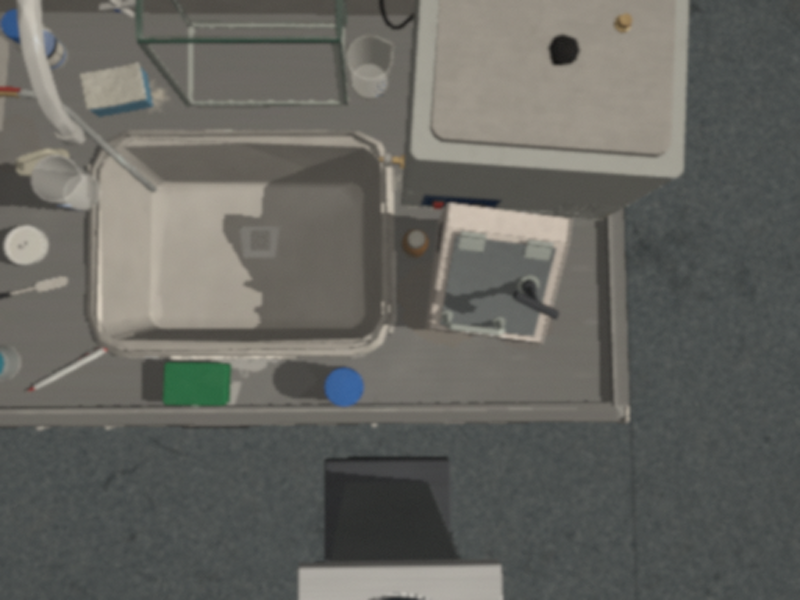

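View pics/side0c.png

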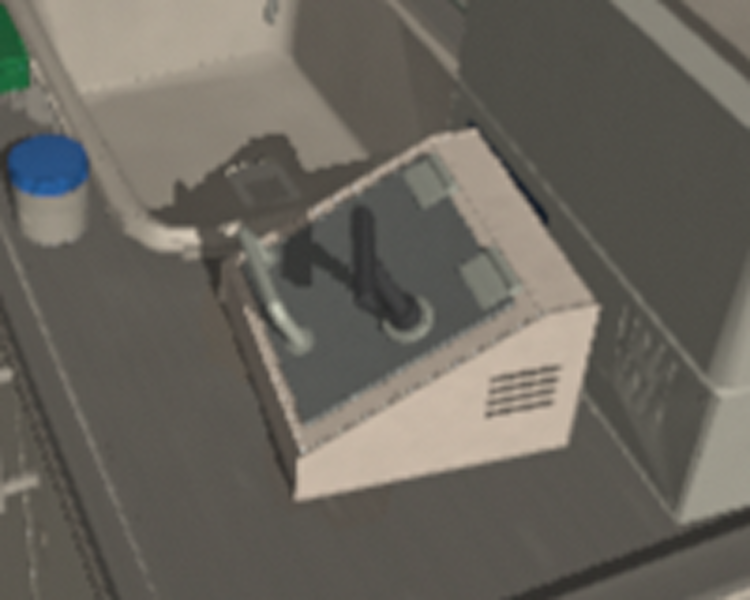

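View pics/top0c.png

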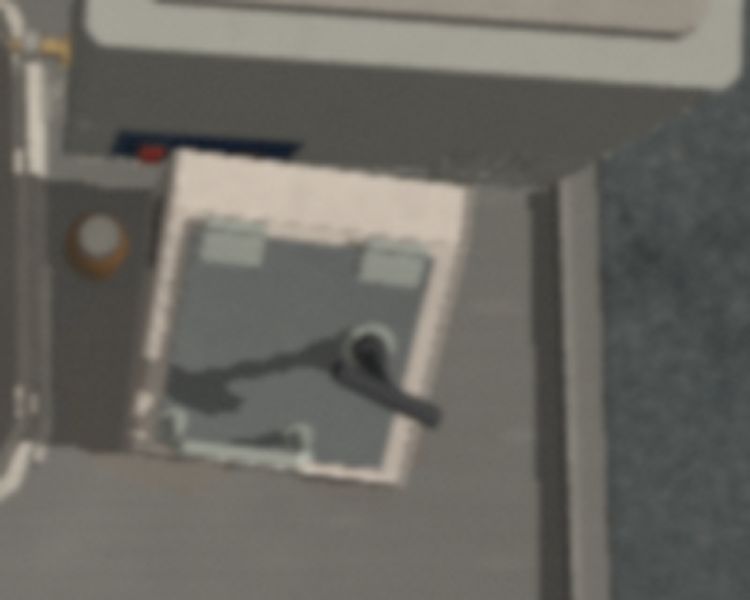

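The pictures show the console right of the sink: handle low left, key low right, and bottle close to the box's left. The crossbar looks turned from square. I'll fit the box pose from its corners in both views and triangulate the key and handle.

```bash
cat > h.py <<'E'
import numpy as np
from scipy.spatial.transform import Rotation as R
from scipy.optimize import least_squares
def load(p): return dict(K=np.array(p["camera_matrix"]),t=np.array(p["xyz"]),R=R.from_quat(p["attitude"]).as_matrix())
def proj(c,X):
    v=(np.atleast_2d(X)-c["t"])@c["R"]; q=v@c["K"].T; return q[:,:2]/q[:,2:]
def tri(cs,uvs):
    A=[];b=[]
    for c,uv in zip(cs,uvs):
        d=c["R"]@np.linalg.solve(c["K"],[*uv,1]); d/=np.linalg.norm(d); P=np.eye(3)-np.outer(d,d); A.append(P);b.append(P@c["t"])
    X=np.linalg.lstsq(np.vstack(A),np.hstack(b),rcond=None)[0]
    return X,[np.round(proj(c,X)[0]-uv,1) for c,uv in zip(cs,uvs)]
side=dict(K=np.array([[366.0514,0,247.84715],[0,366.0514,193.0525],[0,0,1]]),t=np.array([.2362281,-.69982721,.68422856]),R=R.from_quat([.87073745,-.16573468,.09723117,-.45265264]).as_matrix())
top=dict(K=np.array([[407.2952,0,249.05408],[0,407.2952,191.59385],[0,0,1]]),t=np.array([.49685,.04315,1.019594]),R=R.from_quat([-.70513987,.70810652,-.03444555,.01328223]).as_matrix())
sc=lambda u,v:np.array([u/3.75+190,v/3.75+170])-.37
tc=lambda u,v:np.array([u/3.75+240,v/3.75+90])-.37
E
python3 - <<'E'
from h import *
m=.001
T=[((90,90,126),(177,150)),((90,-90,126),(467,187)),((-90,-90,42),(400,485)),((-90,90,42),(132,450)),]
S=[((90,-90,126),(600,305)),((90,90,126),(475,128)),((-90,-90,42),(303,450)),((-90,-90,0),(295,498)),((90,-90,0),(568,443)),((55.5,90,126),(438,133)),((55.5,-90,126),(540,303)),((-90,90,42),(230,262))]
def res(p):
    Rz=R.from_euler('z',p[2]).as_matrix(); o=np.array([p[0],p[1],0])
    r=[]
    for L,c,f in((T,top,tc),(S,side,sc)):
        for X,uv in L: r.append(proj(c,o+Rz@(np.array(X)*m))[0]-f(*uv))
    return np.array(r)
s=least_squares(lambda p:res(p).ravel(),[.5,-.15,0],loss='soft_l1'); print(s.x); print(np.round(res(s.x),1))
p=s.x; Rz=R.from_euler('z',p[2]).as_matrix(); o=np.array([p[0],p[1],0])
for n,a,b in [("key near/front end",(362,212),(430,415)),("key other",(372,300),(342,368)),("handle L",(245,232),(172,425)),("handle R",(298,338),(300,440)),("hingeL out corner",(405,165),(205,225))]:
    X,e=tri([side,top],[sc(*a),tc(*b)]); print(n,X,e,"box",np.round((X-o)@Rz*1000))
E
```

```text
[ 0.5972315  -0.14322167 -0.13037579]
[[-1.4 -1.2]
 [ 0.9 -0.7]
 [ 0.  -0.1]
 [-2.4 -0.2]
 [ 0.2 -0.4]
 [ 0.5 -0.7]
 [-0.9  1.8]
 [ 0.2  1.3]
 [-0.7  1.3]
 [-2.1 -0.2]
 [ 1.8  2.7]
 [-2.2 -1.1]]
key near/front end [ 0.53501636 -0.19599427  0.19930383] [array([-0.6,  0.1]), array([ 0.3, -0.6])] box [-55. -60. 199.]
key other [ 0.56617659 -0.17055034  0.10032655] [array([ 0.4, -0. ]), array([-0.2,  0.4])] box [-27. -31. 100.]
handle L [ 0.52962822 -0.06752739  0.08319091] [array([ 1.7, -0.1]), array([-0.6,  1.7])] box [-77.  66.  83.]
handle R [ 0.52511707 -0.15202164  0.06514047] [array([-0.3,  0. ]), array([ 0.1, -0.3])] box [-70. -18.  65.]
hingeL out corner [ 0.64339948 -0.08213798  0.12018471] [array([ 3.4, -0.5]), array([-1.5,  3.5])] box [ 38.  67. 120.]
```

```bash
cat >> h.py <<'E'
def boxR(p): return R.from_euler('z',p[2]).as_matrix(), np.array([p[0],p[1],0])
def face(s,y,n): # slope coord (mm from front edge), y, normal
    return np.array([-90+.866*s-.5*n, y, 42+.5*s+.866*n])*.001
def W(p,X):
    Rz,o=boxR(p); return o+np.atleast_2d(X)@Rz.T
def key(th,L=35):  # ends; th clockwise from outside; +-
    c=np.cos(th);s=np.sin(th)
    # bar at th=0 along y ; clockwise about n
    d=np.array([s,c])
    return [face(92+k*d[0],-45+k*d[1],72) for k in (-L,L)]
def overlay(p,th,tagc,cropname,off,cam,out,S0=157):
    import cv2
    im=cv2.imread(cropname)
    def P(X): return [tuple(int(round(a)) for a in ((q+.37-off)*3.75)) for q in proj(cam,W(p,X))]
    def line(X,col):
        q=P(np.array(X)); 
        for a,b in zip(q,q[1:]): cv2.line(im,a,b,col,1)
    b=lambda x,y,z:np.array([x,y,z])*.001
    line([b(-90,-90,0),b(-90,-90,42),b(-90,90,42),b(55.5,90,126),b(90,90,126),b(90,-90,126),b(55.5,-90,126),b(-90,-90,42)],(0,0,255))
    line([b(-90,-90,0),b(90,-90,0),b(90,-90,126)],(0,0,255)); line([b(55.5,90,126),b(55.5,-90,126)],(0,0,255))
    line([face(S0,-73,4),face(S0,73,4),face(S0-146,73,4),face(S0-146,-73,4),face(S0,-73,4)],(0,255,0))
    line([face(S0-132,25-34,38),face(S0-132,25+34,38)],(0,255,255))
    line(key(th),(255,0,255)); line([face(92,-45,4),face(92,-45,72)],(255,255,0))
    cv2.imwrite(out,im)
E
python3 - <<'E'
from h import *
p=[ 0.5972315,-0.14322167,-0.13037579]
overlay(p,0.,0,"pics/side0c.png",np.array([190,170]),side,"pics/so1.png")
overlay(p,0.,0,"pics/top0c.png",np.array([240,90]),top,"pics/to1.png")
E
```

```text
(no output)
```

View pics/so1.png

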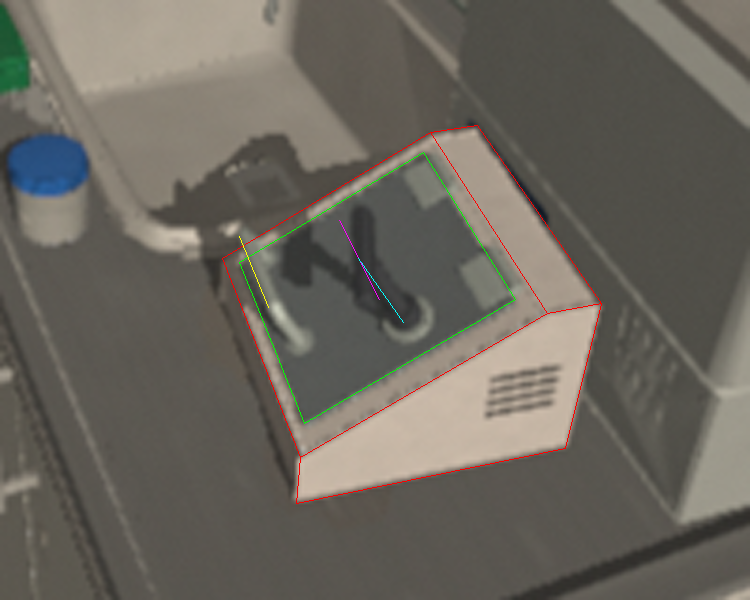

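View pics/to1.png

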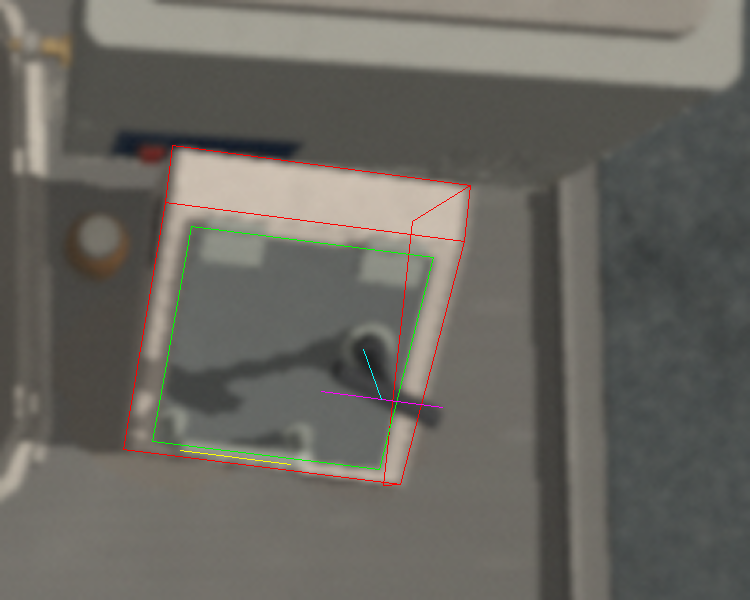

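```bash
python3 - <<'E'
from h import *
p=[ 0.5972315,-0.14322167,-0.13037579]
for th in (.3,.4,.5):
  overlay(p,th,0,"pics/side0c.png",np.array([190,170]),side,"pics/a.png")
  overlay(p,th,0,"pics/top0c.png",np.array([240,90]),top,"pics/b.png")
  import cv2
  a=cv2.imread("pics/a.png")[150:400,230:480]; b=cv2.imread("pics/b.png")[270:520,240:490]
  x=cv2.resize(np.hstack([a,b]),None,fx=1.6,fy=1.6)
  globals().setdefault('L',[]).append(x)
cv2.imwrite("pics/th.png",cv2.resize(np.vstack(L[:]),(400,600)))
cv2.imwrite("pics/th4.png",L[1])
E
```

```text
(no output)
```

View pics/th4.png

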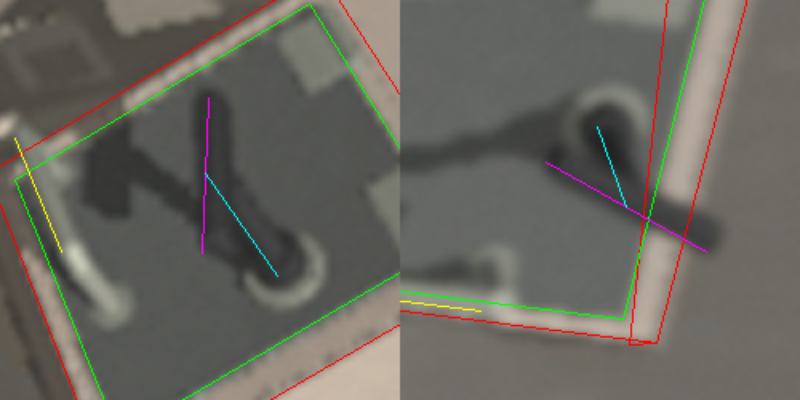

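```bash
python3 - <<'E'
from h import *
p=[ 0.5972315,-0.14322167,-0.13037579]; Rz,o=boxR(p)
def back(X):
    b=(X-o)@Rz*1000; d=b-np.array([-90,0,42]); return np.round([d[0]*.866+d[2]*.5,b[1],-.5*d[0]+.866*d[2]],1)
for n,a,b in [("ring",(408,316),(369,344)),("bar mid",(364,257),(386,393)),("bar end",(362.5,212),(430,416)),("bar other",(364,300),(345,368)),("footR",(304,342),(299,437))]:
    X,e=tri([side,top],[sc(*a),tc(*b)]); print(n,X,e,"s,y,n",back(X))
E
```

```text
ring [ 0.58137793 -0.18820375  0.09757233] [array([ 0.3, -0. ]), array([-0.1,  0.3])] s,y,n [ 97.2 -46.7   8.1]
bar mid [ 0.54842633 -0.18389271  0.15213966] [array([ 0.1, -0. ]), array([-0.1,  0.1])] s,y,n [ 95.7 -46.7  71.9]
bar end [ 0.53481968 -0.19611805  0.19941605] [array([-0.8,  0.1]), array([ 0.3, -0.7])] s,y,n [109.  -60.6 118.8]
bar other [ 0.56349385 -0.17086547  0.10189121] [array([ 1.7, -0.2]), array([-0.7,  1.5])] s,y,n [ 82.  -31.8  21.8]
footR [ 0.52807975 -0.15265963  0.06107312] [array([-0.7,  0. ]), array([ 0.3, -0.7])] s,y,n [ 29.2 -18.3   5.2]
```

```bash
cat >> h.py <<'E'
P0=[ 0.5972315,-0.14322167,-0.13037579]
def back(X,p=P0):
    Rz,o=boxR(p); b=(X-o)@Rz*1000; d=b-np.array([-90,0,42]); return np.round([d[0]*.866+d[2]*.5,b[1],-.5*d[0]+.866*d[2]],1)
def axes(p=P0):
    Rz,o=boxR(p); return Rz@[.866025,0,.5],Rz@[0,1,0],Rz@[-.5,0,.866025]
def keyRot(th,p=P0):
    u,y,n=axes(p); z=-n; j=np.cos(th)*u-np.sin(th)*y; return np.column_stack([np.cross(j,z),j,z])
def handRot(a,p=P0): # tool z direction at angle a deg in box xz plane (-60 = normal), jaw up/back
    Rz,o=boxR(p); a=np.radians(a); z=Rz@[np.cos(a),0,np.sin(a)]; j=Rz@[-np.sin(a),0,np.cos(a)]; return np.column_stack([np.cross(j,z),j,z])
def delta(hold,Rt,off=.0187):
    """hold point target (world), tool rot target -> units from now"""
    from rig import robot
    s=robot.get_obs(); Rc=R.from_quat(s["tool_rot"]).as_matrix()
    tcp=np.array(hold)+Rt[:,2]*off
    sh=Rc.T@(tcp-s["position"])/.04; rv=R.from_matrix(Rc.T@Rt).as_rotvec(degrees=True)/5
    hp=s["position"]-Rc[:,2]*off
    print("t%.2f"%s["time"],"turn",np.round(rv,2),"shift",np.round(sh,2),"grip%.4f"%s["grip_width"],"F",np.round(s["ft_force"],1),"M",np.round(s["moment"],2),"hold syn",back(hp),"tcp",np.round(s["position"],4),"q",np.round(s["q"],2))
    return s,Rc,tcp
def plan(hold,Rt,off=.0187,rows=None):
    s,Rc,tcp=delta(hold,Rt,off)
    rv=R.from_matrix(Rc.T@Rt).as_rotvec(); d=tcp-s["position"]
    n=rows or int(max(np.ceil(np.abs(rv).max()/np.radians(4.5)),np.ceil(np.linalg.norm(d)/.036),1))
    for k in range(n):
        Rk=Rc@R.from_rotvec(rv*k/n).as_matrix()
        print(" ".join("%.2f"%v for v in np.r_[np.degrees(rv/n)/5,Rk.T@d/n/.04]))
E
python3 - <<'E'
from h import *
for n,a,b in [("bar +y end",(362,210),(343,369)),("bar -y end",(366,305),(433,417)),]:
    X,e=tri([side,top],[sc(*a),tc(*b)]); print(n,X,e,"s,y,n",back(X))
# autoclave
d=side["R"]@np.linalg.solve(side["K"],[*sc(678,522),1]); print("autoclave floor corner",side["t"]-d*side["t"][2]/d[2])
X,e=tri([side,top],[np.array([625*.64,330*.64]),np.array([683*.64,170*.64])]);print("autoclave top fr right",X,e)
X,e=tri([side,top],[np.array([492*.64,222*.64]),np.array([412*.64,160*.64])]);print("autoclave top fr left",X,e)
d=top["R"]@np.linalg.solve(top["K"],[*tc(98,238),1]); print("bottle",top["t"]+d*(.078-top["t"][2])/d[2])
print(back(np.array([.5484,-.1839,.152])))
plan(W(P0,face(96,-46,140))[0],keyRot(.4))
E
```

```text
bar +y end [ 0.56088489 -0.15664167  0.16249702] [array([ 0.4, -0. ]), array([-0.2,  0.4])] s,y,n [108.5 -18.   76.5]
bar -y end [ 0.5351296  -0.21301005  0.14477993] [array([ 0., -0.]), array([-0.,  0.])] s,y,n [ 83.9 -77.3  70.3]
autoclave floor corner [ 0.70607057 -0.31750674  0.        ]
autoclave top fr right [ 0.69528113 -0.32509299  0.28906912] [array([ 2.2, -0.5]), array([-1.3,  1.7])]
autoclave top fr left [ 0.7112563  -0.00606878  0.2712302 ] [array([ 1.5, -0.3]), array([-0.8,  1.8])]
bottle [ 0.65048338 -0.02474107  0.078     ]
[ 95.6 -46.7  71.8]
t1.00 turn [-6.1  -2.96 19.02] shift [-13.83 -14.7    0.13] grip0.0871 F [ 0.6 -0.6  0.4] M [ 0.01 -0.06  0.01] hold syn [-219.5  667.2  331.2] tcp [0.2421 0.5762 0.2004] q [ 0.99  0.53  1.43  0.    1.18 -0.18]
-0.27 -0.13 0.83 -0.60 -0.64 0.01
-0.27 -0.13 0.83 -0.65 -0.59 -0.00
-0.27 -0.13 0.83 -0.69 -0.55 -0.01
-0.27 -0.13 0.83 -0.72 -0.49 -0.01
-0.27 -0.13 0.83 -0.76 -0.44 -0.01
-0.27 -0.13 0.83 -0.79 -0.38 -0.01
-0.27 -0.13 0.83 -0.81 -0.33 -0.01
-0.27 -0.13 0.83 -0.84 -0.27 -0.01
-0.27 -0.13 0.83 -0.85 -0.21 -0.01
-0.27 -0.13 0.83 -0.87 -0.14 -0.00
-0.27 -0.13 0.83 -0.87 -0.08 0.01
-0.27 -0.13 0.83 -0.88 -0.02 0.01
-0.27 -0.13 0.83 -0.88 0.05 0.02
-0.27 -0.13 0.83 -0.87 0.11 0.04
-0.27 -0.13 0.83 -0.86 0.17 0.05
-0.27 -0.13 0.83 -0.84 0.23 0.06
-0.27 -0.13 0.83 -0.83 0.29 0.08
-0.27 -0.13 0.83 -0.80 0.34 0.09
-0.27 -0.13 0.83 -0.77 0.40 0.11
-0.27 -0.13 0.83 -0.74 0.45 0.13
-0.27 -0.13 0.83 -0.71 0.50 0.15
-0.27 -0.13 0.83 -0.67 0.55 0.17
-0.27 -0.13 0.83 -0.62 0.59 0.19
```

```bash
python3 -m crank '-0.27 -0.13 0.83 -0.6 -0.64 -0.2 -0.2; -0.27 -0.13 0.83 -0.65 -0.59 -0.2 -0.2; -0.27 -0.13 0.83 -0.7 -0.55 -0.2 -0.2; -0.27 -0.13 0.83 -0.72 -0.5 -0.2 -0.2; -0.27 -0.13 0.83 -0.76 -0.44 0 -0.2' 30; python3 -m crank '-0.27 -0.13 0.83 -0.8 -0.38 0 -0.2; -0.27 -0.13 0.83 -0.82 -0.33 0 -0.2; -0.27 -0.13 0.83 -0.84 -0.27 0 -0.2; -0.27 -0.13 0.83 -0.85 -0.2 0 -0.2; -0.27 -0.13 0.83 -0.87 -0.14 0 -0.2'
python3 - <<'E'
from h import *
plan(W(P0,face(96,-46,140))[0],keyRot(.4))
E
```

```text
time: 1.62
position: [0.3042, 0.4087, 0.2307]
tool_rot: [0.374, 0.925, 0.055, 0.041]
ft_force: [0.6, -0.0, 0.5]
grip_width: 0.0538
time: 2.25
position: [0.3665, 0.2381, 0.2287]
tool_rot: [0.537, 0.833, 0.109, 0.081]
ft_force: [0.4, 1.0, -0.4]
grip_width: 0.0522
t2.25 turn [-3.23 -1.72 10.48] shift [-11.14  -0.95   0.82] grip0.0522 F [ 0.4  1.  -0.4] M [-0.16  0.17 -0.03] hold syn [-64.6 345.8 273.6] tcp [0.3665 0.2381 0.2287] q [ 0.31  0.12  2.04  0.02  0.71 -0.13]
-0.25 -0.13 0.81 -0.86 -0.07 0.06
-0.25 -0.13 0.81 -0.86 -0.01 0.07
-0.25 -0.13 0.81 -0.86 0.04 0.08
-0.25 -0.13 0.81 -0.85 0.10 0.09
-0.25 -0.13 0.81 -0.84 0.16 0.11
-0.25 -0.13 0.81 -0.83 0.22 0.12
-0.25 -0.13 0.81 -0.81 0.27 0.13
-0.25 -0.13 0.81 -0.78 0.32 0.15
-0.25 -0.13 0.81 -0.76 0.38 0.17
-0.25 -0.13 0.81 -0.73 0.42 0.18
-0.25 -0.13 0.81 -0.69 0.47 0.20
-0.25 -0.13 0.81 -0.66 0.51 0.22
-0.25 -0.13 0.81 -0.62 0.55 0.24
```

```bash
python3 -m crank '-0.25 -0.13 0.81 -0.86 -0.07 0.06 -0.2; -0.25 -0.13 0.81 -0.86 0 0.06 -0.2; -0.25 -0.13 0.81 -0.86 0.05 0.06 -0.2; -0.25 -0.13 0.81 -0.85 0.1 0.06 -0.2; -0.25 -0.13 0.81 -0.84 0.16 0.06 -0.2';python3 - <<'E'
from h import *
plan(W(P0,face(96,-46,140))[0],keyRot(.4))
E
```

```text
time: 2.88
position: [0.4281, 0.0711, 0.2222]
tool_rot: [0.676, 0.711, 0.154, 0.116]
ft_force: [0.1, -0.5, 0.1]
grip_width: 0.0522
t2.88 turn [-1.88 -1.06  6.3 ] shift [-6.43  1.73  1.14] grip0.0522 F [ 0.1 -0.5  0.1] M [-0.07  0.21  0.02] hold syn [  1.5 188.4 227.2] tcp [0.4281 0.0711 0.2222] q [-0.2   0.09  2.15  0.26  0.55 -0.45]
-0.24 -0.13 0.79 -0.80 0.22 0.14
-0.24 -0.13 0.79 -0.79 0.27 0.16
-0.24 -0.13 0.79 -0.76 0.32 0.17
-0.24 -0.13 0.79 -0.74 0.37 0.19
-0.24 -0.13 0.79 -0.71 0.41 0.20
-0.24 -0.13 0.79 -0.68 0.45 0.22
-0.24 -0.13 0.79 -0.64 0.50 0.24
-0.24 -0.13 0.79 -0.60 0.53 0.26
```

```bash
python3 -m crank '-0.24 -0.13 0.79 -0.8 0.22 0.14 -0.2; -0.24 -0.13 0.79 -0.79 0.27 0.16 -0.2; -0.24 -0.13 0.79 -0.76 0.32 0.17 -0.2; -0.24 -0.13 0.79 -0.74 0.37 0.19 -0.2; -0.24 -0.13 0.79 -0.71 0.41 0.2 -0.2'; python3 -m crank '-0.24 -0.13 0.79 -0.68 0.45 0.1 -0.2; -0.24 -0.13 0.79 -0.64 0.5 0.1 -0.2; -0.24 -0.13 0.79 -0.6 0.53 0.1 -0.2';python3 - <<'E'
from h import *
plan(W(P0,face(96,-46,140))[0],keyRot(.4))
E
```

```text
time: 3.5
position: [0.4903, -0.093, 0.2073]
tool_rot: [0.788, 0.566, 0.192, 0.146]
ft_force: [0.2, 0.9, 0.4]
grip_width: 0.0524
time: 3.88
position: [0.5177, -0.1909, 0.2121]
tool_rot: [0.842, 0.469, 0.211, 0.161]
ft_force: [0.6, 1.6, -0.3]
grip_width: 0.0522
t3.88 turn [ 0.17  0.01 -0.25] shift [ 0.22 -0.22  0.43] grip0.0522 F [ 0.6  1.6 -0.3] M [-0.06  0.36 -0.01] hold syn [ 99.8 -57.5 157.3] tcp [ 0.5177 -0.1909  0.2121] q [-0.73  0.27  2.03  0.67  0.47 -0.73]
0.17 0.01 -0.25 0.22 -0.22 0.43
```

```bash
python3 -m crank '0.17 0 -0.25 0.22 -0.22 0.43 -0.2; 0 0 0 0 0 0 -0.2';python3 - <<'E'
from h import *
from rig import viewer
import cv2
delta(W(P0,face(96,-46,72))[0],keyRot(.4))
a=viewer.camera("side")["img"][:,:,::-1][100:330,190:390]; b=viewer.camera("top")["img"][:,:,::-1][60:290,240:440]
cv2.imwrite("pics/k1.png",cv2.resize(np.hstack([a,b]),(800,460),interpolation=cv2.INTER_CUBIC))
E
```

```text
time: 4.12
position: [0.525, -0.1819, 0.1947]
tool_rot: [0.838, 0.48, 0.205, 0.158]
ft_force: [-0.2, -0.4, -0.3]
grip_width: 0.0524
t4.12 turn [ 0.01  0.03 -0.  ] shift [ 0.04 -0.03  1.68] grip0.0524 F [-0.2 -0.4 -0.3] M [-0.07  0.4   0.  ] hold syn [ 96.7 -47.7 139.2] tcp [ 0.525  -0.1819  0.1947] q [-0.7   0.31  2.03  0.69  0.43 -0.75]
```

View pics/k1.png

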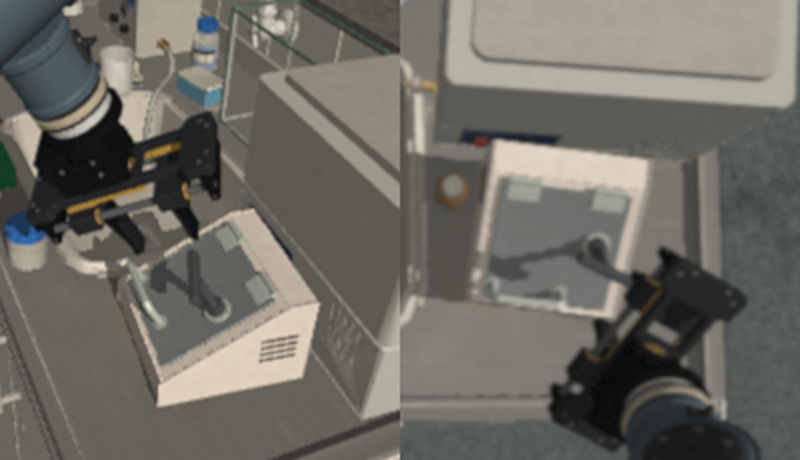

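The fingers straddle the bar in the side view (tips at about 140,240 and 190,230). I'll descend along the normal.

```bash
python3 -m crank '0 0 0 0.02 0 0.6 -0.2; 0 0 0 0.02 0 0.6 -0.2; 0 0 0 0 0 0.4 -0.2; 0 0 0 0 0 0 -0.2';python3 - <<'E'
from h import *
from rig import viewer
import cv2
delta(W(P0,face(96,-46,72))[0],keyRot(.4))
a=viewer.camera("side")["img"][:,:,::-1][130:330,190:390]; b=viewer.camera("top")["img"][:,:,::-1][90:290,240:440]
cv2.imwrite("pics/k2.png",cv2.resize(np.hstack([a,b]),(800,400),interpolation=cv2.INTER_CUBIC))
E
```

```text
time: 4.72
position: [0.5593, -0.1832, 0.1417]
tool_rot: [0.837, 0.481, 0.206, 0.16]
ft_force: [0.3, -0.4, -0.7]
grip_width: 0.052
t4.72 turn [0.07 0.02 0.05] shift [-0.07 -0.07  0.11] grip0.0520 F [ 0.3 -0.4 -0.7] M [-0.07  0.4   0.  ] hold syn [ 99.6 -44.5  76.3] tcp [ 0.5593 -0.1832  0.1417] q [-0.65  0.45  2.02  0.91  0.32 -0.95]
```

View pics/k2.png

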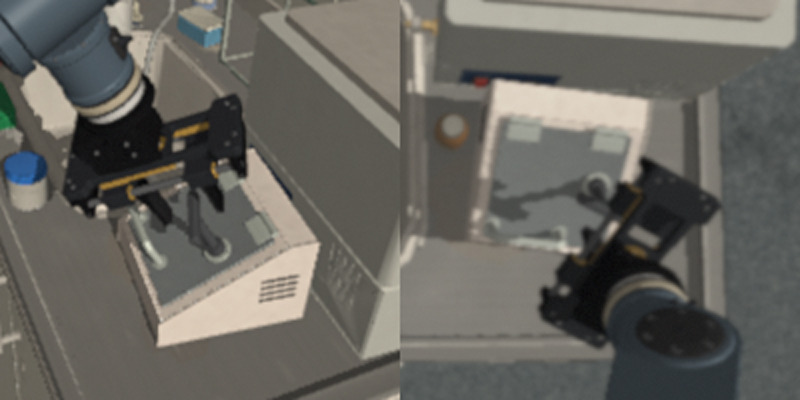

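```bash
python3 -m crank '0.07 0 0.05 -0.07 -0.07 0.11 -0.2; 0 0 0 0 0 0 0.3; 0 0 0 0 0 0 0.5; 0 0 0 0 0 0 0.6' 15;python3 - <<'E'
from h import *
delta(W(P0,face(96,-46,72))[0],keyRot(.4))
E
python3 -m crank '0 0 0 0 0 0 0.8; 0 0 0 0 0 0 0.8; 0 0 0 0 0 0 0.9' 15;python3 - <<'E'
from h import *
delta(W(P0,face(96,-46,72))[0],keyRot(.4))
E
```

```text
time: 5.32
position: [0.5579, -0.1852, 0.1388]
tool_rot: [0.838, 0.48, 0.206, 0.159]
ft_force: [0.1, -0.8, 0.7]
grip_width: 0.0303
t5.33 turn [0.05 0.03 0.01] shift [ 0.   -0.04  0.06] grip0.0303 F [ 0.1 -0.8  0.7] M [-0.05  0.41 -0.03] hold syn [ 97.2 -46.6  74.3] tcp [ 0.5579 -0.1852  0.1388] q [-0.65  0.46  2.02  0.92  0.32 -0.96]
time: 5.7
position: [0.5566, -0.1842, 0.1381]
tool_rot: [0.838, 0.48, 0.205, 0.158]
ft_force: [-1.3, 1.0, -0.5]
grip_width: 0.0101
t5.70 turn [0.02 0.02 0.02] shift [0.   0.01 0.06] grip0.0101 F [-1.3  1.  -0.5] M [-0.1   0.61  0.02] hold syn [ 95.7 -45.9  74.4] tcp [ 0.5566 -0.1842  0.1381] q [-0.65  0.46  2.02  0.92  0.32 -0.96]
```

```bash
python3 -m crank '0 0 0 0 0 0 1; 0 0 0 0 0 0 1' 35;python3 - <<'E'
from h import *
delta(W(P0,face(96,-46,72))[0],keyRot(.4))
E
python3 -m crank '0 0 0.6 0 0 0 1; 0 0 0.8 0 0 0 1; 0 0 0.8 0 0 0 1';python3 - <<'E'
from h import *
delta(W(P0,face(96,-46,72))[0],keyRot(1.5))
E
```

```text
time: 5.95
position: [0.5566, -0.1842, 0.1381]
tool_rot: [0.838, 0.48, 0.205, 0.158]
ft_force: [-1.6, 0.3, 0.4]
grip_width: 0.0091
t5.95 turn [0.02 0.02 0.02] shift [0.   0.01 0.06] grip0.0091 F [-1.6  0.3  0.4] M [-0.03  0.67  0.03] hold syn [ 95.7 -45.9  74.4] tcp [ 0.5566 -0.1842  0.1381] q [-0.65  0.46  2.02  0.92  0.32 -0.96]
time: 6.32
position: [0.5565, -0.1842, 0.138]
tool_rot: [0.881, 0.396, 0.22, 0.137]
ft_force: [-2.0, 0.4, -0.6]
grip_width: 0.0093
t6.33 turn [3.000e-02 1.000e-02 1.036e+01] shift [0.   0.01 0.06] grip0.0093 F [-2.   0.4 -0.6] M [-0.03  0.65  0.04] hold syn [ 95.5 -45.8  74.4] tcp [ 0.5565 -0.1842  0.138 ] q [-0.65  0.46  2.02  0.92  0.32 -0.76]
```

```bash
python3 -m crank '0 0 1 0 0 0 1; 0 0 1 0 0 0 1; 0 0 1 0 0 0 1';python3 - <<'E'
from h import *
from rig import viewer
import cv2
delta(W(P0,face(96,-46,72))[0],keyRot(1.5))
a=viewer.camera("side")["img"][:,:,::-1][130:330,190:390]; b=viewer.camera("top")["img"][:,:,::-1][90:290,240:440]
cv2.imwrite("pics/k3.png",cv2.resize(np.hstack([a,b]),(800,400),interpolation=cv2.INTER_CUBIC))
E
```

```text
time: 6.7
position: [0.5563, -0.184, 0.1379]
tool_rot: [0.926, 0.274, 0.236, 0.106]
ft_force: [-1.4, 0.2, -0.3]
grip_width: 0.0092
t6.70 turn [0.02 0.01 7.28] shift [0.01 0.01 0.06] grip0.0092 F [-1.4  0.2 -0.3] M [-0.1   0.66  0.1 ] hold syn [ 95.4 -45.7  74.4] tcp [ 0.5563 -0.184   0.1379] q [-0.65  0.46  2.02  0.92  0.32 -0.49]
```

View pics/k3.png

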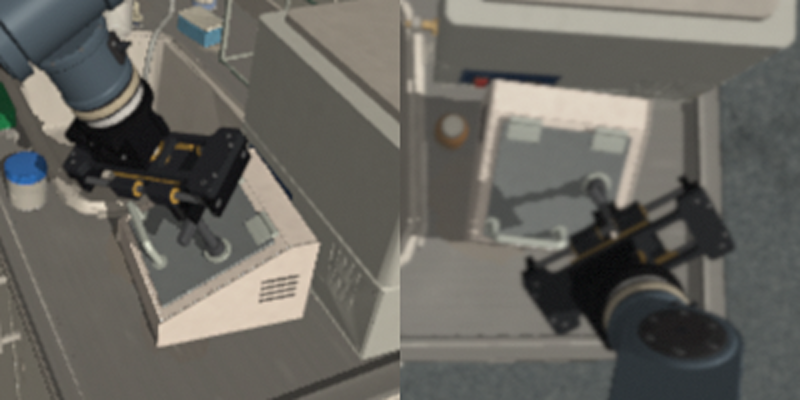

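The bar turns with the gripper (its end shows at 185,235 in the side half). I'll go on to 1.5.

```bash
python3 -m crank '0 0 1 0 0 0 1; 0 0 1 0 0 0 1; 0 0 1 0 0 0 1; 0 0 1 0 0 0 1; 0 0 1 0 0 0 1';python3 - <<'E'
from h import *
s,Rc,_=delta(W(P0,face(96,-46,72))[0],keyRot(1.5)); print(Rc.T@s["moment"])
E
python3 -m crank '0 0 1 0 0 0 1; 0 0 1 0 0 0 1; 0 0 0.5 0 0 0 1; 0 0 0 0 0 0 1';python3 - <<'E'
from h import *
from rig import viewer
import cv2
s,Rc,_=delta(W(P0,face(96,-46,72))[0],keyRot(1.5));print(Rc.T@s["moment"])
a=viewer.camera("side")["img"][:,:,::-1][130:330,190:390]; b=viewer.camera("top")["img"][:,:,::-1][90:290,240:440]
cv2.imwrite("pics/k4.png",cv2.resize(np.hstack([a,b]),(800,400),interpolation=cv2.INTER_CUBIC))
E
```

```text
time: 7.42
position: [0.5562, -0.1836, 0.1378]
tool_rot: [0.964, 0.066, 0.253, 0.052]
ft_force: [-2.5, 0.5, 0.7]
grip_width: 0.0089
t7.42 turn [0.02 0.01 2.26] shift [0.02 0.02 0.06] grip0.0089 F [-2.5  0.5  0.7] M [-0.    0.73  0.04] hold syn [ 95.2 -45.4  74.4] tcp [ 0.5562 -0.1836  0.1378] q [-0.65  0.46  2.02  0.92  0.32 -0.06]
[ 0.13214088 -0.71578946 -0.08795848]
time: 7.92
position: [0.5562, -0.1834, 0.1378]
tool_rot: [0.965, -0.04, 0.257, 0.024]
ft_force: [-1.3, 0.4, -0.7]
grip_width: 0.0091
t7.92 turn [ 0.01  0.01 -0.26] shift [0.02 0.02 0.06] grip0.0091 F [-1.3  0.4 -0.7] M [ 0.05  0.73 -0.01] hold syn [ 95.1 -45.1  74.4] tcp [ 0.5562 -0.1834  0.1378] q [-0.65  0.46  2.02  0.92  0.32  0.16]
[-0.01126326 -0.73574037 -0.01208863]
```

View pics/k4.png

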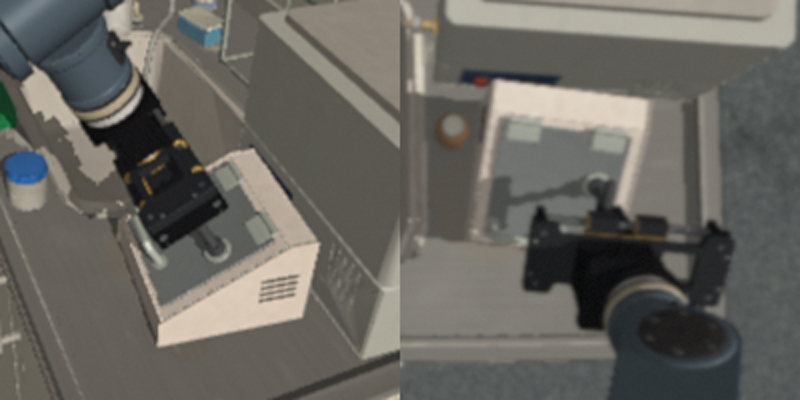

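```bash
python3 -m crank '0 0 0 0 0 0 0; 0 0 0 0 0 0 0; 0 0 0 0 0 0 0';python3 -m crank '0 0 0 0 0 -0.5 0; 0 0 0 0 0 -0.8 0; 0 0 0 0 0 -0.8 0';python3 - <<'E'
from h import *
from rig import viewer
import cv2
hs=W(P0,face(96,-46,72))[0]
s,Rc,_=delta(hs,keyRot(1.5))
a=viewer.camera("side")["img"][:,:,::-1][130:330,190:390]; b=viewer.camera("top")["img"][:,:,::-1][90:290,240:440]
cv2.imwrite("pics/k5.png",cv2.resize(np.hstack([a,b]),(800,400),interpolation=cv2.INTER_CUBIC))
E
```

```text
time: 8.4
position: [0.5572, -0.1841, 0.1385]
tool_rot: [0.965, -0.039, 0.258, 0.024]
ft_force: [-0.1, 0.6, 0.3]
grip_width: 0.0312
time: 8.78
position: [0.5149, -0.1784, 0.2108]
tool_rot: [0.965, -0.039, 0.257, 0.023]
ft_force: [0.0, -0.1, -0.1]
grip_width: 0.0433
t8.78 turn [ 0.    0.03 -0.25] shift [0.01 0.01 2.16] grip0.0433 F [ 0.  -0.1 -0.1] M [-0.06  0.41 -0.04] hold syn [ 95.7 -45.6 158.5] tcp [ 0.5149 -0.1784  0.2108] q [-0.71  0.27  2.04  0.64  0.47  0.42]
```

View pics/k5.png

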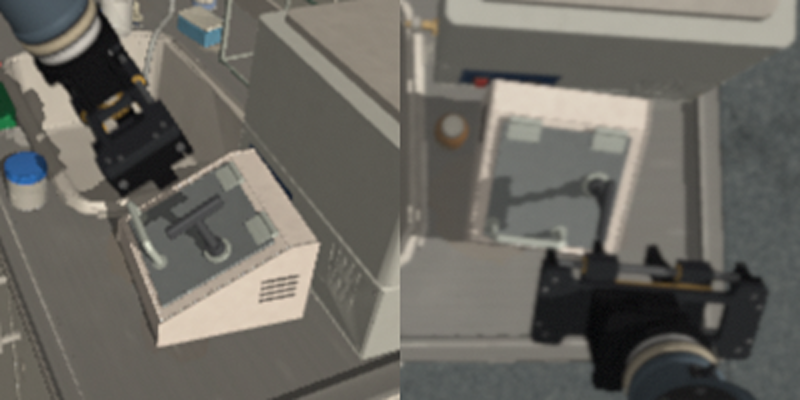

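```bash
python3 - <<'E'
from h import *
from rig import viewer
import cv2
a=viewer.camera("side")["img"][:,:,::-1][170:330,190:390]; cv2.imwrite("pics/k6c.png",cv2.resize(a,(750,600),interpolation=cv2.INTER_CUBIC))
import h
h.face0=face
overlay(P0,1.57,0,"pics/k6c.png",np.array([190,170]),side,"pics/k6.png",S0=161)
E
```

```text
(no output)
```

View pics/k6.png

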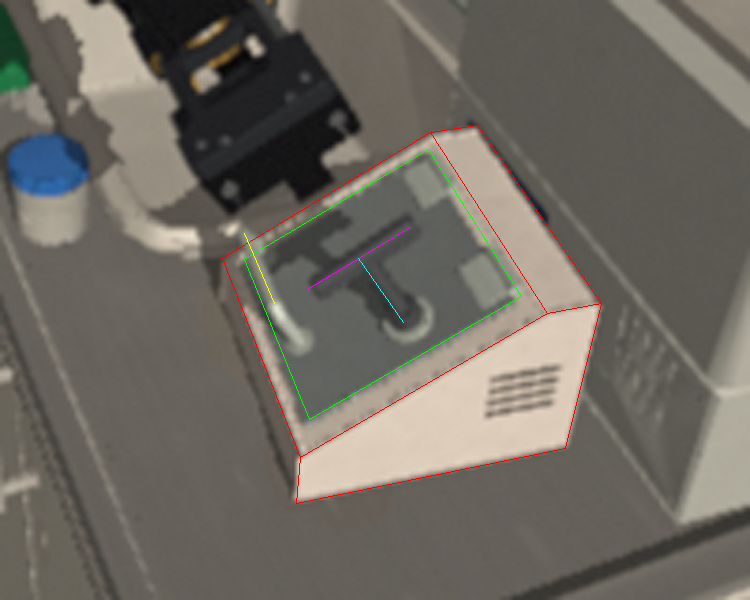

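Key matches the model at about 1.5–1.57. Now the handle.

```bash
cat >> h.py <<'E'
HD=lambda n=38,s=29,y=28: W(P0,face(s,y,n))[0]
E
python3 - <<'E'
from h import *
Rt=handRot(-75); h=HD(); print("handle",h)
plan(h-Rt[:,2]*.08,Rt,.014)
E
```

```text
handle [ 0.51769762 -0.10455356  0.089408  ]
t8.93 turn [  2.43  -2.27 -17.32] shift [-1.18 -1.92  0.95] grip0.0436 F [ 0.3  0.1 -0.4] M [0.02 0.45 0.03] hold syn [ 96.8 -46.  154.1] tcp [ 0.5157 -0.179   0.2118] q [-0.71  0.27  2.04  0.64  0.47  0.42]
0.12 -0.11 -0.87 -0.06 -0.10 0.05
0.12 -0.11 -0.87 -0.05 -0.10 0.05
0.12 -0.11 -0.87 -0.04 -0.10 0.05
0.12 -0.11 -0.87 -0.03 -0.10 0.05
0.12 -0.11 -0.87 -0.03 -0.11 0.05
0.12 -0.11 -0.87 -0.02 -0.11 0.06
0.12 -0.11 -0.87 -0.01 -0.11 0.06
0.12 -0.11 -0.87 0.00 -0.11 0.06
0.12 -0.11 -0.87 0.01 -0.11 0.06
0.12 -0.11 -0.87 0.02 -0.11 0.06
0.12 -0.11 -0.87 0.03 -0.10 0.06
0.12 -0.11 -0.87 0.03 -0.10 0.06
0.12 -0.11 -0.87 0.04 -0.10 0.06
0.12 -0.11 -0.87 0.05 -0.09 0.06
0.12 -0.11 -0.87 0.06 -0.09 0.06
0.12 -0.11 -0.87 0.06 -0.08 0.06
0.12 -0.11 -0.87 0.07 -0.08 0.06
0.12 -0.11 -0.87 0.08 -0.07 0.06
0.12 -0.11 -0.87 0.08 -0.06 0.06
0.12 -0.11 -0.87 0.09 -0.06 0.06
```

```bash
python3 -m crank '0.12 -0.11 -0.9 -0.1 -0.15 0 0.3; 0.12 -0.11 -0.9 -0.1 -0.15 0 0.3; 0.12 -0.11 -0.9 -0.1 -0.15 0 0.3; 0.12 -0.11 -0.9 -0.1 -0.15 0 0.3; 0.12 -0.11 -0.9 0 -0.15 0 0.3' 20;  python3 -m crank '0.12 -0.11 -0.9 -0.02 -0.12 0 0.3; 0.12 -0.11 -0.9 -0.01 -0.12 0 0.3; 0.12 -0.11 -0.9 0 -0.12 0 0.3; 0.12 -0.11 -0.9 0 -0.12 0 0.3; 0.12 -0.11 -0.9 0 -0.12 0 0.3';python3 - <<'E'
from h import *
Rt=handRot(-75); h=HD()
plan(h-Rt[:,2]*.08,Rt,.014)
E
```

```text
time: 9.55
position: [0.5005, -0.1494, 0.1965]
tool_rot: [0.96, 0.162, 0.224, 0.047]
ft_force: [0.3, -1.7, -0.6]
grip_width: 0.0307
time: 10.18
position: [0.4898, -0.1272, 0.1848]
tool_rot: [0.914, 0.357, 0.18, 0.065]
ft_force: [0.1, -0.5, 0.4]
grip_width: 0.0305
t10.18 turn [ 1.07 -1.13 -8.05] shift [ 0.38 -0.48  0.84] grip0.0305 F [ 0.1 -0.5  0.4] M [-0.07  0.3   0.05] hold syn [ 57.3   1.1 146.8] tcp [ 0.4898 -0.1272  0.1848] q [-0.63  0.28  2.04  0.45  0.56 -0.16]
0.12 -0.13 -0.89 0.04 -0.05 0.09
0.12 -0.13 -0.89 0.05 -0.05 0.09
0.12 -0.13 -0.89 0.05 -0.04 0.09
0.12 -0.13 -0.89 0.06 -0.04 0.09
0.12 -0.13 -0.89 0.06 -0.03 0.09
0.12 -0.13 -0.89 0.06 -0.03 0.09
0.12 -0.13 -0.89 0.07 -0.02 0.09
0.12 -0.13 -0.89 0.07 -0.02 0.09
0.12 -0.13 -0.89 0.07 -0.01 0.09
```

```bash
python3 -m crank '0.12 -0.13 -0.9 0.05 -0.05 0.09 0.3; 0.12 -0.13 -0.9 0.05 -0.05 0.09 0.3; 0.12 -0.13 -0.9 0.05 -0.04 0.09 0.3; 0.12 -0.13 -0.9 0.06 -0.04 0.09 0.3; 0.12 -0.13 -0.9 0.06 -0.03 0.09 0.3';  python3 -m crank '0.12 -0.13 -0.9 0.06 -0.03 0.09 0.3; 0.12 -0.13 -0.9 0.07 -0.02 0.09 0.3; 0.12 -0.13 -0.9 0.07 -0.02 0.09 0.3; 0.12 -0.13 -0.9 0.07 0 0.09 0.3; 0 0 0 0 0 0 0.3';python3 - <<'E'
from h import *
from rig import viewer
import cv2
Rt=handRot(-75); h=HD()
plan(h-Rt[:,2]*.08,Rt,.014)
a=viewer.camera("side")["img"][:,:,::-1][130:330,190:390]; b=viewer.camera("top")["img"][:,:,::-1][90:290,240:440]
cv2.imwrite("pics/d1.png",cv2.resize(np.hstack([a,b]),(800,400),interpolation=cv2.INTER_CUBIC))
E
```

```text
time: 10.8
position: [0.4971, -0.1115, 0.1616]
tool_rot: [0.83, 0.537, 0.126, 0.082]
ft_force: [0.4, -0.5, -0.1]
grip_width: 0.0304
time: 11.42
position: [0.5021, -0.0988, 0.1455]
tool_rot: [0.732, 0.67, 0.079, 0.095]
ft_force: [0.1, -0.9, 0.8]
grip_width: 0.0305
t11.43 turn [-0.16  0.02  0.47] shift [-0.09  0.02 -0.19] grip0.0305 F [ 0.1 -0.9  0.8] M [-0.07  0.24  0.02] hold syn [ 46.9  31.7 108.2] tcp [ 0.5021 -0.0988  0.1455] q [-0.47  0.38  1.97  0.15  0.56 -0.49]
-0.16 0.02 0.47 -0.09 0.02 -0.19
```

View pics/d1.png

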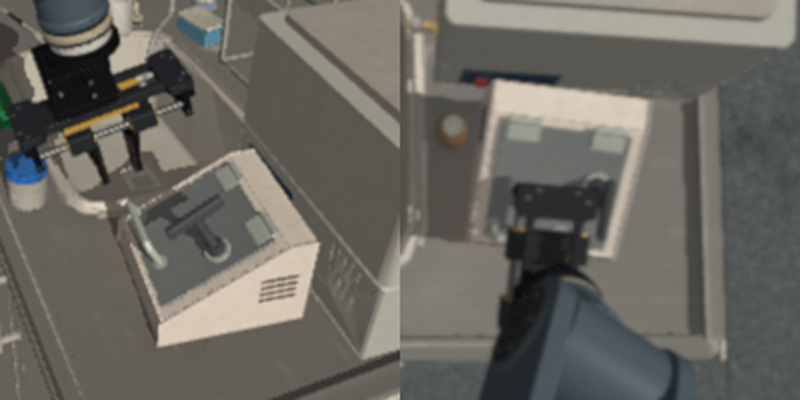

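```bash
python3 -m crank '-0.16 0 0.47 -0.09 0.02 0.3 0.3; 0 0 0 0 0 0.5 0.3; 0 0 0 0 0 0 0.3';python3 - <<'E'
from h import *
from rig import viewer
import cv2
Rt=handRot(-75); h=HD()
plan(h,Rt,.014)
a=viewer.camera("side")["img"][:,:,::-1][150:310,190:350]; b=viewer.camera("top")["img"][:,:,::-1][90:250,240:400]
cv2.imwrite("pics/d2.png",cv2.resize(np.hstack([a,b]),(800,400),interpolation=cv2.INTER_CUBIC))
E
```

```text
time: 11.9
position: [0.5112, -0.1049, 0.1155]
tool_rot: [0.747, 0.652, 0.086, 0.1]
ft_force: [0.3, 0.0, -0.7]
grip_width: 0.0303
t11.90 turn [ 0.04  0.03 -0.05] shift [ 0.03 -0.02  1.02] grip0.0303 F [ 0.3  0.  -0.7] M [-0.08  0.24 -0.01] hold syn [40.1 26.9 77.3] tcp [ 0.5112 -0.1049  0.1155] q [-0.47  0.45  1.99  0.19  0.46 -0.5 ]
0.02 0.01 -0.03 0.02 -0.01 0.51
0.02 0.01 -0.03 0.02 -0.01 0.51
```

View pics/d2.png

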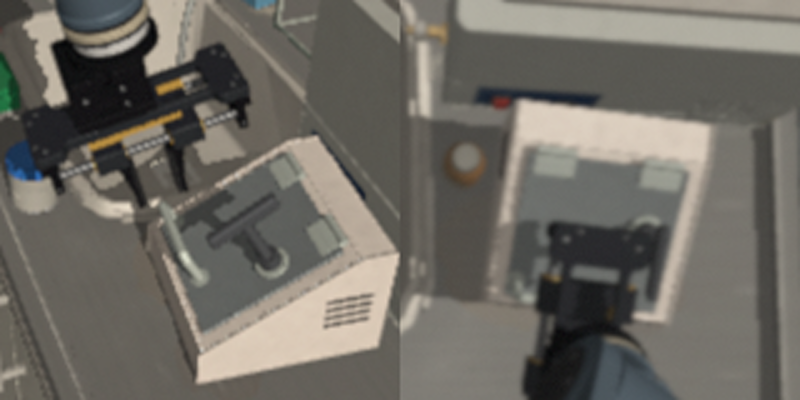

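```bash
python3 -m crank '0 0 0 0.02 0 0.5 0.3; 0 0 0 0.02 0 0.5 0.3; 0 0 0 0 0 0 0.3';python3 - <<'E'
from h import *
from rig import viewer
import cv2
Rt=handRot(-75); h=HD()
plan(h,Rt,.014)
a=viewer.camera("side")["img"][:,:,::-1][150:310,190:350]; 
s=proj(side,h)[0]; print(s,((s-[190,150])*3.75))
cv2.imwrite("pics/d3.png",cv2.resize(a,(600,600),interpolation=cv2.INTER_CUBIC))
E
```

```text
time: 12.38
position: [0.5242, -0.106, 0.0804]
tool_rot: [0.746, 0.652, 0.088, 0.104]
ft_force: [-0.7, 0.3, -0.7]
grip_width: 0.0307
t12.38 turn [ 0.12  0.06 -0.04] shift [ 0.01 -0.1   0.09] grip0.0307 F [-0.7  0.3 -0.7] M [-0.04  0.23  0.02] hold syn [33.7 27.5 40.4] tcp [ 0.5242 -0.106   0.0804] q [-0.46  0.53  1.99  0.23  0.37 -0.53]
0.12 0.06 -0.04 0.01 -0.10 0.09
[258.25138082 240.05223185] [255.94267807 337.69586943]
```

View pics/d3.png

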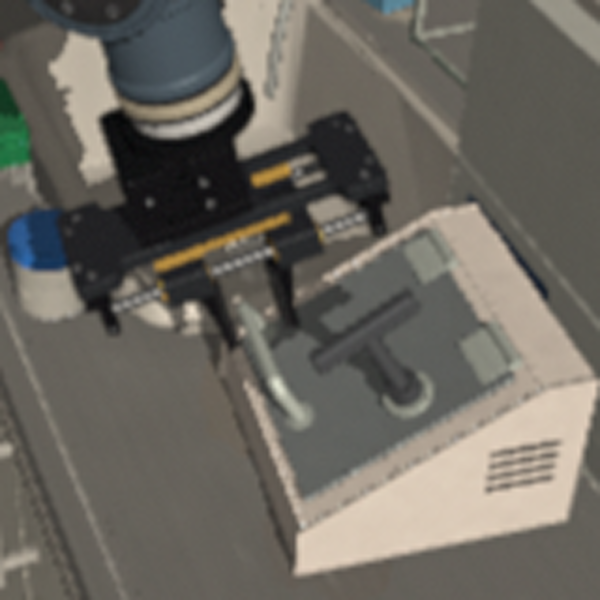

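```bash
python3 -m crank '0.12 0 0 0 -0.1 0.09 0.3; 0 0 0 0 0 0 0.7; 0 0 0 0 0 0 0.85; 0 0 0 0 0 0 1; 0 0 0 0 0 0 1' 30;python3 - <<'E'
from h import *
Rt=handRot(-75); h=HD()
plan(h,Rt,.014)
E
```

```text
time: 13.05
position: [0.5221, -0.1062, 0.079]
tool_rot: [0.746, 0.652, 0.085, 0.102]
ft_force: [-0.2, -0.3, -0.1]
grip_width: 0.0021
t13.05 turn [ 0.06  0.08 -0.04] shift [ 0.03 -0.04  0.07] grip0.0021 F [-0.2 -0.3 -0.1] M [-0.06  0.24 -0.03] hold syn [31.3 27.  40.2] tcp [ 0.5221 -0.1062  0.079 ] q [-0.46  0.53  1.99  0.22  0.37 -0.52]
0.06 0.08 -0.04 0.03 -0.04 0.07
```

```bash
python3 - <<'E'
from h import *
from rig import viewer
import cv2
a=viewer.camera("side")["img"][:,:,::-1][200:280,220:300]; b=viewer.camera("top")["img"][:,:,::-1][150:230,260:340]
cv2.imwrite("pics/d4.png",cv2.resize(np.hstack([a,b]),(800,400),interpolation=cv2.INTER_CUBIC))
E
```

```text
(no output)
```

View pics/d4.png

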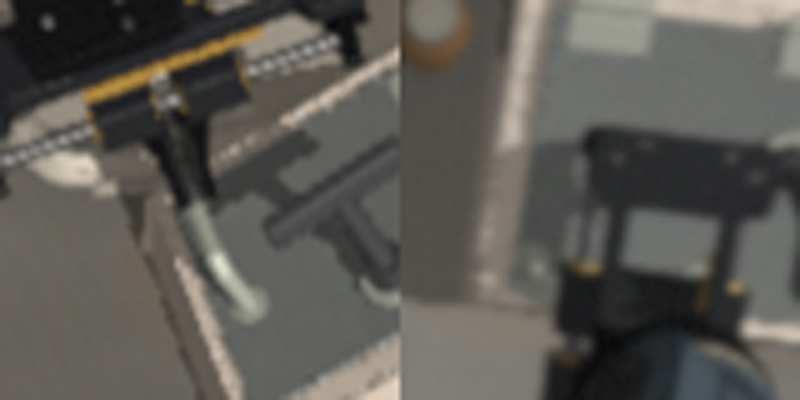

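```bash
python3 - <<'E'
from h import *
import cv2
a=cv2.imread("pics/side0.png")[220:270,240:290]; b=cv2.imread("pics/top0.png")[190:225,275:330]
cv2.imwrite("pics/hs.png",cv2.resize(a,(600,600),interpolation=cv2.INTER_CUBIC))
cv2.imwrite("pics/ht.png",cv2.resize(b,(770,490),interpolation=cv2.INTER_CUBIC))
print([(proj(side,HD(38,29,y))[0]-[240,220])*12 for y in(-9,25,59)]);print([(proj(top,HD(38,29,y))[0]-[275,190])*14 for y in(-9,25,59)])
E
```

```text
[array([271.6691767 , 366.44272651]), array([223.15481708, 250.51532367]), array([177.5266787 , 141.48468573])]
[array([592.12122732, 304.36492201]), array([386.89838345, 278.2994396 ]), array([181.36086555, 252.19399025])]
```

View pics/hs.png

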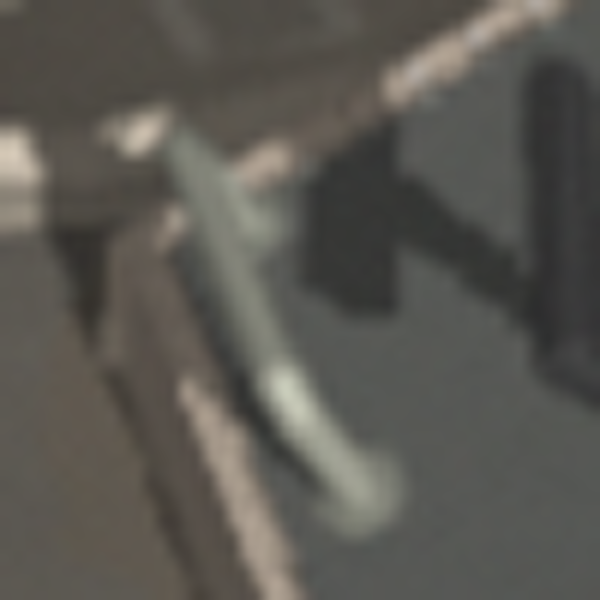

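View pics/ht.png

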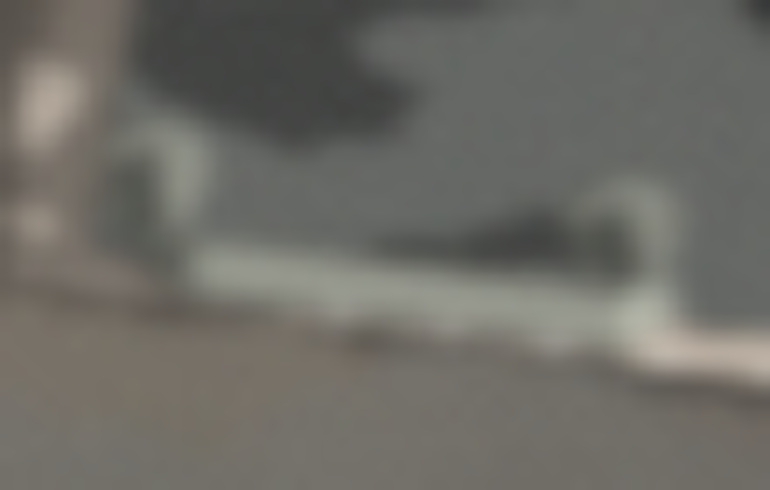

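```bash
python3 - <<'E'
from h import *
from rig import robot
f=lambda s:np.array(s)-.46
ps=lambda u,v:f([240+u/12,220+v/12]); pt=lambda u,v:f([275+u/14,190+v/14])
for a,b in[((180,135),(200,268)),((285,385),(620,322)),((232,262),(410,295))]:
    X,e=tri([side,top],[ps(*a),pt(*b)]); print(X,e,back(X))
s=robot.get_obs(); Rc=R.from_quat(s["tool_rot"]).as_matrix(); print("mid in tool mm",Rc.T@(X-s["position"])*1000)
print(s["grip_width"])
E
```

```text
[ 0.52017106 -0.07522249  0.09425471] [array([-0.,  0.]), array([ 0., -0.])] [30.2 57.4 42.9]
[ 0.51186021 -0.14503494  0.08964757] [array([-0.4,  0. ]), array([ 0.1, -0.4])] [ 28.7 -12.9  38.5]
[ 0.51614374 -0.11028627  0.09049667] [array([-0.2,  0. ]), array([ 0.1, -0.2])] [28.9 22.1 39.3]
mid in tool mm [ -4.91123465  -2.11704173 -12.54161743]
0.0007766847451587572
```

```bash
python3 - <<'E'
from h import *
Rc=R.from_quat([.746,.652,.088,.104]).as_matrix(); t=np.array([.5242,-.106,.0804])
for d in (-.0153,-.0303,.0153,.0303):
  for x in(-.0095,.0095): print(d,x,((proj(side,t+Rc@[x,d,0])[0]-[190,150])*3.75).round())
Rc=R.from_quat([.746,.652,.085,.102]).as_matrix(); t=np.array([.5221,-.1062,.079])
for d in (-.0,-.015,.0153):
  for x in(-.0095,.0095): print(d,x,((proj(side,t+Rc@[x,d,0])[0]-[220,200])*5).round())
E
python3 - <<'E'
from h import *
from rig import viewer
import cv2
a=viewer.camera("side")["img"][:,:,::-1][210:260,235:285]
cv2.imwrite("pics/d5.png",cv2.resize(a,(600,600),interpolation=cv2.INTER_CUBIC))
E
```

```text
-0.0153 -0.0095 [247. 365.]
-0.0153 0.0095 [240. 346.]
-0.0303 -0.0095 [225. 374.]
-0.0303 0.0095 [218. 354.]
0.0153 -0.0095 [292. 349.]
0.0153 0.0095 [284. 329.]
0.0303 -0.0095 [314. 340.]
0.0303 0.0095 [305. 321.]
-0.0 -0.0095 [206. 229.]
-0.0 0.0095 [195. 203.]
-0.015 -0.0095 [176. 240.]
-0.015 0.0095 [166. 214.]
0.0153 -0.0095 [235. 218.]
0.0153 0.0095 [224. 193.]
```

View pics/d5.png

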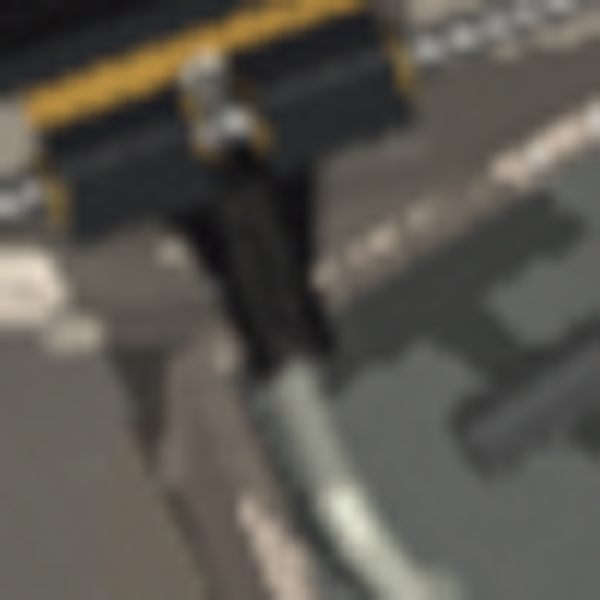

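The bar visibly comes out from between the fingers at about (290,370), though the opening reads near 0. I'll test with a small pull.

```bash
python3 -m crank '0 0 0 0 0 -0.15 1; 0 0 0 0 0 -0.15 1';python3 - <<'E'
from h import *
from rig import viewer
import cv2
delta(HD(),handRot(-75),.014)
a=viewer.camera("side")["img"][:,:,::-1][210:260,235:285]
cv2.imwrite("pics/d6.png",cv2.resize(a,(600,600),interpolation=cv2.INTER_CUBIC))
E
```

```text
time: 13.45
position: [0.5185, -0.1055, 0.0906]
tool_rot: [0.746, 0.652, 0.085, 0.101]
ft_force: [-1.0, 0.3, -0.1]
grip_width: 0.0006
t13.45 turn [ 0.04  0.07 -0.04] shift [ 0.02 -0.03  0.37] grip0.0006 F [-1.   0.3 -0.1] M [-0.07  0.23 -0.01] hold syn [34.  27.2 52.1] tcp [ 0.5185 -0.1055  0.0906] q [-0.46  0.51  1.99  0.21  0.4  -0.51]
```

View pics/d6.png

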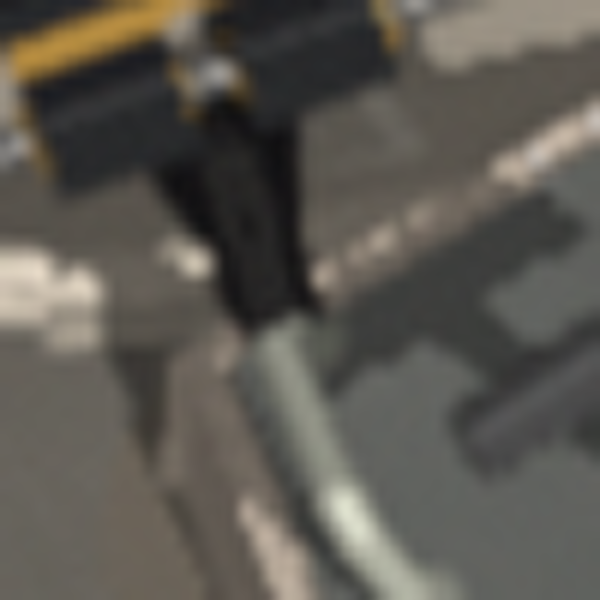

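```bash
python3 -m crank '0 0 0 0 0 -0.8 1; 0 0 0 0 0 0 1; 0 0 0 0 0 0 1';python3 - <<'E'
from h import *
from rig import viewer,robot
import cv2
delta(HD(),handRot(-75),.014)
a=viewer.camera("side")["img"][:,:,::-1][190:250,235:295]
a=cv2.resize(a,(600,600),interpolation=cv2.INTER_CUBIC)
s=robot.get_obs();Rc=R.from_quat(s["tool_rot"]).as_matrix()
for x,d,z in [(-.0095,0,0),(0,0,0),(.0095,0,0),(-.0095,0,-.03),(.0095,0,-.03)]:
    q=((proj(side,s["position"]+Rc@[x,d,z])[0]-[235,190]+.5)*10).round().astype(int); cv2.circle(a,tuple(int(v) for v in q),4,(0,0,255),1); 
cv2.imwrite("pics/d7.png",a)
E
```

```text
time: 13.88
position: [0.5101, -0.1043, 0.123]
tool_rot: [0.746, 0.652, 0.085, 0.102]
ft_force: [-0.6, 0.0, -0.0]
grip_width: 0.0004
t13.88 turn [ 0.06  0.08 -0.04] shift [ 0.03 -0.04  1.21] grip0.0004 F [-0.6  0.  -0. ] M [-0.11  0.28 -0.02] hold syn [42.9 27.3 84.4] tcp [ 0.5101 -0.1043  0.123 ] q [-0.47  0.43  1.99  0.18  0.48 -0.48]
```

View pics/d7.png

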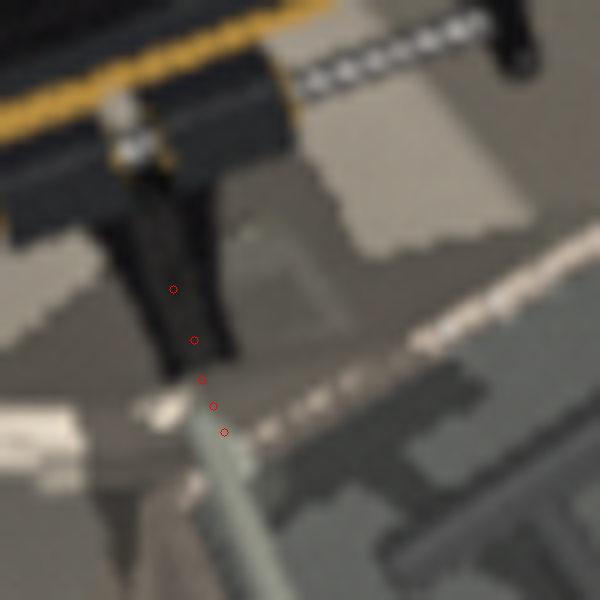

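The tip shows at about (200,370), but the model puts it at (213,406). So the fingers ended 7–12 mm short and pinched off the top of the bar. I'll go about 10 mm deeper.

```bash
python3 -m crank '0 0 0 0 0 0 0.4; 0 0 0 0 0 0 0.4; 0 0 0 0 0 0 0.4; 0 0 0 0 0 0 0.4' 30;python3 - <<'E'
from h import *
delta(HD(),handRot(-75),.024)
E
python3 -m crank '0.05 0.05 0 0.03 -0.03 0.6 0.4; 0 0 0 0 0 0.5 0.4; 0 0 0 0 0 0 0.4';python3 - <<'E'
from h import *
from rig import viewer
import cv2
delta(HD(),handRot(-75),.024)
a=viewer.camera("side")["img"][:,:,::-1][200:260,235:295]
cv2.imwrite("pics/d8.png",cv2.resize(a,(600,600),interpolation=cv2.INTER_CUBIC))
E
```

```text
time: 14.42
position: [0.5096, -0.104, 0.1211]
tool_rot: [0.747, 0.652, 0.085, 0.1]
ft_force: [0.5, -0.6, 0.3]
grip_width: 0.0246
t14.43 turn [ 0.02  0.07 -0.04] shift [ 0.02 -0.01  1.42] grip0.0246 F [ 0.5 -0.6  0.3] M [-0.12  0.27 -0.01] hold syn [44.  27.6 92.7] tcp [ 0.5096 -0.104   0.1211] q [-0.47  0.44  1.99  0.18  0.47 -0.48]
time: 14.8
position: [0.5209, -0.1047, 0.0777]
tool_rot: [0.747, 0.652, 0.085, 0.098]
ft_force: [-0.1, 0.8, 0.1]
grip_width: 0.0262
t14.80 turn [-0.01  0.02 -0.04] shift [-0.01 -0.    0.3 ] grip0.0262 F [-0.1  0.8  0.1] M [-0.08  0.19  0.04] hold syn [32.1 28.3 49.5] tcp [ 0.5209 -0.1047  0.0777] q [-0.46  0.54  1.99  0.22  0.38 -0.53]
```

View pics/d8.png

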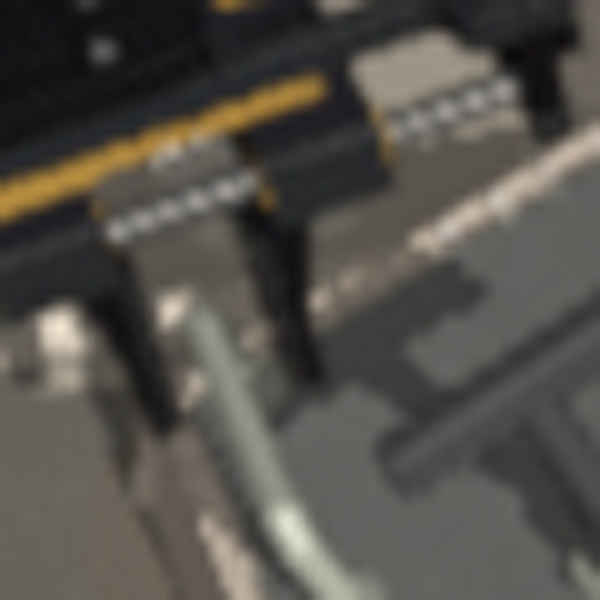

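```bash
python3 -m crank '0 0 0 0 0 0.15 0.4; 0 0 0 0 0 0.15 0.4; 0 0 0 0 0 0 0.4';python3 - <<'E'
from h import *
from rig import viewer
import cv2
delta(HD(),handRot(-75),.024)
a=viewer.camera("side")["img"][:,:,::-1][200:260,235:295]
cv2.imwrite("pics/d9.png",cv2.resize(a,(600,600),interpolation=cv2.INTER_CUBIC))
E
```

```text
time: 15.22
position: [0.5249, -0.1055, 0.0677]
tool_rot: [0.746, 0.652, 0.086, 0.1]
ft_force: [-0.3, -0.4, -0.1]
grip_width: 0.0256
t15.22 turn [ 0.03  0.04 -0.04] shift [ 0.   -0.03  0.03] grip0.0256 F [-0.3 -0.4 -0.1] M [-0.04  0.25 -0.02] hold syn [30.6 28.  38.8] tcp [ 0.5249 -0.1055  0.0677] q [-0.46  0.56  1.99  0.24  0.35 -0.54]
```

View pics/d9.png

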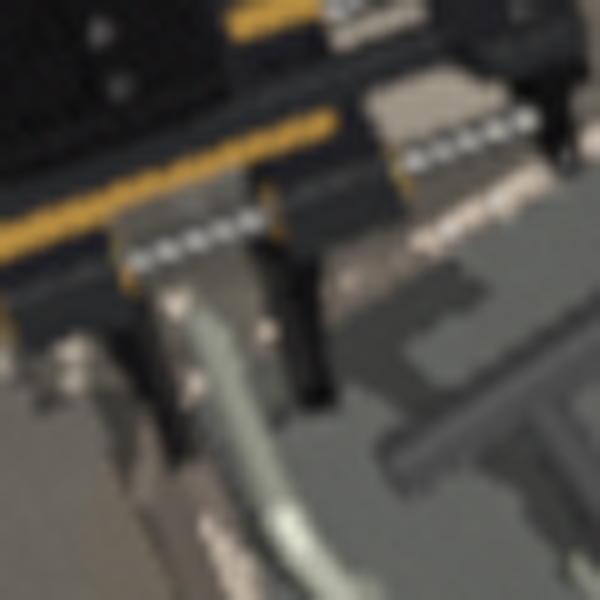

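```bash
python3 -m crank '0 0 0 0 -0.03 0.12 0.4; 0 0 0 0 0 0 0.6; 0 0 0 0 0 0 0.8; 0 0 0 0 0 0 1; 0 0 0 0 0 0 1' 25;python3 -m crank '0 0 0 0 0 0 1; 0 0 0 0 0 0 1';python3 - <<'E'
from h import *
delta(HD(),handRot(-75),.024)
E
```

```text
time: 15.9
position: [0.5246, -0.1056, 0.0628]
tool_rot: [0.746, 0.653, 0.086, 0.1]
ft_force: [-0.1, -0.1, -0.1]
grip_width: 0.0092
time: 16.15
position: [0.5246, -0.1055, 0.0628]
tool_rot: [0.746, 0.653, 0.086, 0.1]
ft_force: [-0.8, -0.5, -0.4]
grip_width: 0.0088
t16.15 turn [ 0.03  0.04 -0.03] shift [ 0.    0.   -0.09] grip0.0088 F [-0.8 -0.5 -0.4] M [-0.13  0.33 -0.02] hold syn [27.9 28.  34.7] tcp [ 0.5246 -0.1055  0.0628] q [-0.46  0.57  1.99  0.25  0.34 -0.55]
```

```bash
cat >> h.py <<'E'
TCP0=np.array([.5246,-.1055,.0628]); OFF=.020
BAR0=TCP0-OFF*handRot(-75)[:,2]
def barat(phi,y=0):
    Rz,o=boxR(P0); r=lambda p:.1363*np.array([np.cos(np.radians(195.6)-p),0,np.sin(np.radians(195.6)-p)])
    return BAR0+Rz@(r(phi)-r(0))
def sw(phis,angs):
    """rows from measured pose through successive (phi, a)"""
    from rig import robot
    s=robot.get_obs(); Rc=R.from_quat(s["tool_rot"]).as_matrix(); t=np.array(s["position"])
    print("t%.2f"%s["time"],"grip%.4f"%s["grip_width"],"F",np.round(s["ft_force"],1),"Ftool",np.round(Rc.T@s["ft_force"],1),"M",np.round(s["moment"],2),"q",np.round(s["q"],2))
    # est phi from measured
    b=t-OFF*Rc[:,2]; f=[np.linalg.norm(b-barat(p)) for p in np.linspace(0,1.5,301)]; k=int(np.argmin(f)); print("phi est %.3f err %.1fmm"%(k*.005,f[k]*1000), "tool z ang %.1f"%np.degrees(np.arctan2(Rc[2,2],(boxR(P0)[0].T@Rc[:,2])[0])))
    for p,a in zip(phis,angs):
        Rt=handRot(a); T=barat(p)+OFF*Rt[:,2]
        print(" ".join("%.2f"%v for v in np.r_[R.from_matrix(Rc.T@Rt).as_rotvec(degrees=True)/5,Rc.T@(T-t)/.04])); Rc=Rt;t=T
E
python3 - <<'E'
from h import *
sw([.05,.1,.15,.2,.28],[-75,-75,-76,-77,-78])
E
```

```text
t16.15 grip0.0088 F [-0.8 -0.5 -0.4] Ftool [-0.6 -0.8  0.2] M [-0.13  0.33 -0.02] q [-0.46  0.57  1.99  0.25  0.34 -0.55]
phi est 0.000 err 0.1mm tool z ang -74.9
0.03 0.04 -0.03 0.00 0.00 -0.17
0.00 0.00 0.00 0.00 0.01 -0.17
0.20 -0.00 0.00 0.00 0.01 -0.17
0.20 0.00 0.00 -0.00 0.02 -0.17
0.20 -0.00 -0.00 0.00 0.04 -0.27
```

```bash
python3 -m crank '0 0 0 0 0 -0.17 1; 0 0 0 0 0.01 -0.17 1; 0.2 0 0 0 0.01 -0.17 1' 30;python3 - <<'E'
from h import *
sw([.2,.28,.36,.44,.52],[-77,-78,-79,-80,-81])
E
```

```text
time: 16.52
position: [0.5201, -0.105, 0.0827]
tool_rot: [0.747, 0.653, 0.08, 0.093]
ft_force: [3.0, 0.9, -7.4]
grip_width: 0.0091
t16.52 grip0.0091 F [ 3.   0.9 -7.4] Ftool [1.3 1.  7.8] M [0.17 0.04 0.11] q [-0.46  0.53  1.98  0.19  0.41 -0.49]
phi est 0.150 err 0.2mm tool z ang -75.9
0.21 0.03 -0.04 0.00 0.02 -0.17
0.20 -0.00 -0.00 0.00 0.04 -0.27
0.20 -0.00 -0.00 0.00 0.06 -0.26
0.20 0.00 0.00 -0.00 0.08 -0.26
0.20 -0.00 0.00 -0.00 0.09 -0.25
```

Resistance is 7.8 N along the tool, with the grip held, as expected for a moving panel.

```bash
python3 -m crank '0.2 0 0 0 0.02 -0.17 1; 0.2 0 0 0 0.04 -0.27 1; 0.2 0 0 0 0.06 -0.26 1; 0.2 0 0 0 0.08 -0.26 1';python3 - <<'E'
from h import *
from rig import viewer
import cv2
sw([.52,.6,.68,.76,.84],[-81,-82,-83,-84,-85])
a=viewer.camera("side")["img"][:,:,::-1][130:330,190:390]; b=viewer.camera("top")["img"][:,:,::-1][90:290,240:440]
cv2.imwrite("pics/s1.png",cv2.resize(np.hstack([a,b]),(800,400),interpolation=cv2.INTER_CUBIC))
E
```

```text
time: 17.02
position: [0.5188, -0.1048, 0.123]
tool_rot: [0.751, 0.655, 0.056, 0.065]
ft_force: [3.8, -0.3, -7.8]
grip_width: 0.009
t17.02 grip0.0090 F [ 3.8 -0.3 -7.8] Ftool [0.2 2.4 8.3] M [-0.03 -0.14  0.05] q [-0.44  0.46  1.89  0.08  0.63 -0.37]
phi est 0.450 err 1.3mm tool z ang -80.1
0.17 0.03 -0.06 0.00 0.11 -0.22
0.20 0.00 -0.00 0.00 0.11 -0.25
0.20 -0.00 0.00 -0.00 0.12 -0.24
0.20 -0.00 -0.00 0.00 0.14 -0.23
0.20 -0.00 0.00 -0.00 0.15 -0.22
```

View pics/s1.png

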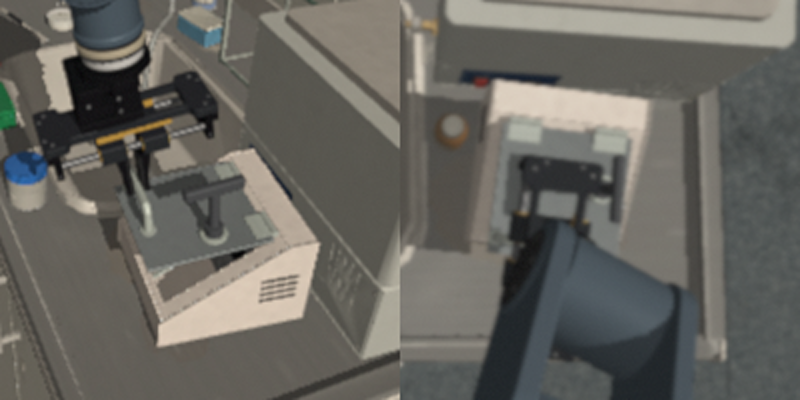

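The panel is about 0.45 rad open, and the key stands clear of the gripper. I'll continue.

```bash
python3 -m crank '0.2 0 0 0 0.11 -0.22 1; 0.2 0 0 0 0.12 -0.25 1; 0.2 0 0 0 0.13 -0.24 1; 0.2 0 0 0 0.14 -0.23 1; 0.2 0 0 0 0.15 -0.22 1';python3 - <<'E'
from h import *
sw([.92,1.0,1.08,1.16,1.24],[-86,-87,-88,-89,-90])
E
```

```text
time: 17.75
position: [0.5322, -0.1065, 0.169]
tool_rot: [0.753, 0.657, 0.023, 0.028]
ft_force: [2.0, -1.3, -8.4]
grip_width: 0.0088
t17.75 grip0.0088 F [ 2.  -1.3 -8.4] Ftool [-1.   1.5  8.6] M [-0.27  0.07 -0.02] q [-0.41  0.43  1.73  0.02  0.91 -0.29]
phi est 0.800 err 2.7mm tool z ang -85.8
0.04 0.03 -0.06 0.00 0.30 -0.28
0.20 -0.00 0.00 0.00 0.18 -0.20
0.20 0.00 -0.00 0.00 0.19 -0.19
0.20 -0.00 0.00 -0.00 0.20 -0.17
0.20 -0.00 -0.00 -0.00 0.21 -0.16
```

```bash
python3 -m crank '0.04 0 0 0 0.25 -0.22 1; 0.2 0 0 0 0.2 -0.2 1; 0.2 0 0 0 0.2 -0.19 1; 0.2 0 0 0 0.2 -0.17 1';python3 - <<'E'
from h import *
from rig import viewer
import cv2
sw([1.2,1.26,1.32,1.38,1.42],[-90,-91,-92,-92,-92])
a=viewer.camera("side")["img"][:,:,::-1][130:330,190:390]; b=viewer.camera("top")["img"][:,:,::-1][90:290,240:440]
cv2.imwrite("pics/s2.png",cv2.resize(np.hstack([a,b]),(800,400),interpolation=cv2.INTER_CUBIC))
E
```

```text
time: 18.25
position: [0.5481, -0.1085, 0.1945]
tool_rot: [0.752, 0.659, -0.007, -0.007]
ft_force: [-4.1, -1.3, -5.0]
grip_width: 0.0086
t18.25 grip0.0086 F [-4.1 -1.3 -5. ] Ftool [-1.8 -3.8  5.1] M [-0.38  0.85 -0.  ] q [-0.39  0.45  1.59 -0.01  1.12 -0.26]
phi est 1.025 err 3.6mm tool z ang -91.2
-0.23 0.01 -0.03 -0.00 0.51 -0.34
0.20 -0.00 0.00 0.00 0.16 -0.12
0.20 -0.00 -0.00 -0.00 0.16 -0.11
0.00 0.00 0.00 -0.00 0.18 -0.10
0.00 0.00 0.00 0.00 0.12 -0.06
```

View pics/s2.png

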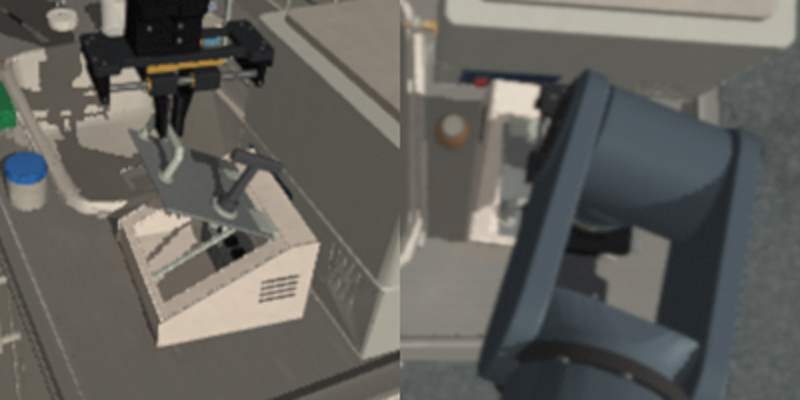

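```bash
python3 -m crank '-0.1 0 0 0 0.26 -0.17 1; -0.1 0 0 0 0.26 -0.17 1; 0.1 0 0 0 0.18 -0.13 1; 0 0 0 0 0.18 -0.12 1';python3 - <<'E'
from h import *
sw([1.32,1.38,1.42],[-91,-91,-91])
E
```

```text
time: 18.85
position: [0.565, -0.1107, 0.2113]
tool_rot: [0.751, 0.659, -0.018, -0.02]
ft_force: [-4.9, -2.2, -2.8]
grip_width: 0.0089
t18.85 grip0.0089 F [-4.9 -2.2 -2.8] Ftool [-2.8 -4.4  3. ] M [-0.25  1.28  0.01] q [-0.38  0.47  1.5  -0.01  1.22 -0.24]
phi est 1.200 err 4.2mm tool z ang -93.0
-0.41 0.00 -0.00 -0.00 0.41 -0.16
0.00 0.00 0.00 -0.00 0.18 -0.10
0.00 0.00 0.00 0.00 0.12 -0.06
```

```bash
python3 -m crank '0 0 0 0 0.25 -0.1 1; 0 0 0 0 0.2 -0.1 1; 0 0 0 0 0.15 -0.08 1';python3 - <<'E'
from h import *
sw([1.38,1.42,1.45],[-92,-92,-92])
E
```

```text
time: 19.23
position: [0.5764, -0.1122, 0.2199]
tool_rot: [0.751, 0.659, -0.028, -0.032]
ft_force: [-5.0, -0.8, -3.1]
grip_width: 0.0089
t19.23 grip0.0089 F [-5.  -0.8 -3.1] Ftool [-1.5 -4.6  3.5] M [-0.27  1.11 -0.02] q [-0.37  0.49  1.44 -0.02  1.29 -0.23]
phi est 1.305 err 4.6mm tool z ang -94.8
-0.57 0.00 0.01 -0.00 0.30 -0.05
0.00 0.00 0.00 0.00 0.12 -0.06
0.00 0.00 0.00 -0.00 0.09 -0.04
```

```bash
python3 -m crank '-0.1 0 0 0 0.2 -0.06 1; -0.1 0 0 0 0.15 -0.06 1';python3 - <<'E'
from h import *
sw([1.42,1.45],[-95,-95])
E
python3 -m crank '0 0 0 0 0.15 -0.05 1; 0 0 0 0 0.15 -0.05 1';python3 - <<'E'
from h import *
from rig import viewer
import cv2
sw([1.42,1.45],[-95,-95])
a=viewer.camera("side")["img"][:,:,::-1][100:300,190:390]
cv2.imwrite("pics/s3.png",cv2.resize(a,(600,600),interpolation=cv2.INTER_CUBIC))
E
```

```text
time: 19.48
position: [0.5826, -0.113, 0.2236]
tool_rot: [0.75, 0.66, -0.028, -0.032]
ft_force: [-6.6, -0.8, 0.1]
grip_width: 0.0088
t19.48 grip0.0088 F [-6.6 -0.8  0.1] Ftool [-1.7 -6.5  0.4] M [-0.15  1.45  0.06] q [-0.37  0.5   1.42 -0.02  1.31 -0.23]
phi est 1.355 err 4.8mm tool z ang -94.9
0.02 0.01 0.02 -0.00 0.25 -0.01
0.00 0.00 0.00 -0.00 0.09 -0.05
time: 19.73
position: [0.5875, -0.1136, 0.2264]
tool_rot: [0.75, 0.659, -0.034, -0.038]
ft_force: [-10.6, 0.1, 0.2]
grip_width: 0.0085
t19.73 grip0.0085 F [-10.6   0.1   0.2] Ftool [ -1.3 -10.5   0.9] M [-0.19  2.16  0.05] q [-0.36  0.51  1.39 -0.02  1.34 -0.23]
phi est 1.400 err 4.9mm tool z ang -95.9
-0.17 0.01 0.02 -0.00 0.13 0.07
0.00 0.00 0.00 -0.00 0.09 -0.05
```

View pics/s3.png

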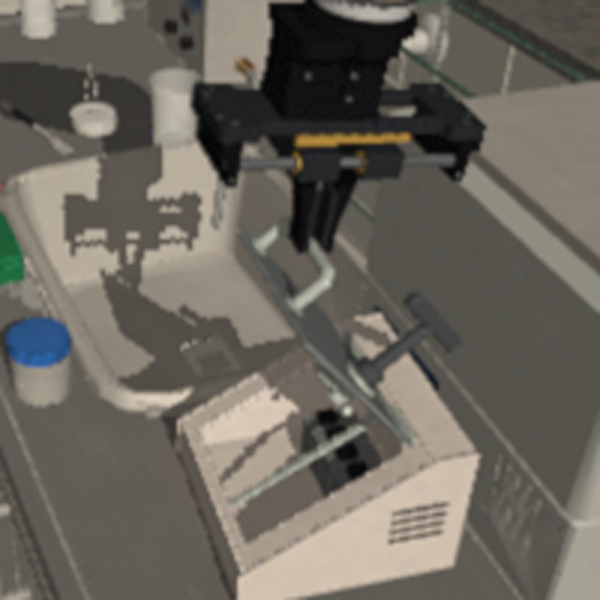

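```bash
python3 -m crank '0 0 0 0 0.15 -0.03 1; 0 0 0 0 0.15 -0.03 1';python3 - <<'E'
from h import *
sw([1.42,1.45],[-95,-95])
E
python3 -m crank '0 0 0 0 0.15 -0.02 1; 0 0 0 0 0.15 -0.02 1';python3 - <<'E'
from h import *
sw([1.42,1.45],[-95,-95])
E
```

```text
time: 20.02
position: [0.5868, -0.1135, 0.2265]
tool_rot: [0.749, 0.659, -0.044, -0.05]
ft_force: [-12.5, -1.1, 2.4]
grip_width: 0.0088
t20.02 grip0.0088 F [-12.5  -1.1   2.4] Ftool [ -2.7 -12.5  -0.7] M [-0.2   2.25  0.01] q [-0.36  0.53  1.36 -0.03  1.38 -0.22]
phi est 1.400 err 5.0mm tool z ang -97.6
-0.53 0.01 0.03 -0.00 0.15 0.07
0.00 0.00 0.00 -0.00 0.09 -0.05
time: 20.27
position: [0.5861, -0.1134, 0.2266]
tool_rot: [0.748, 0.658, -0.054, -0.061]
ft_force: [-12.7, -0.2, 4.0]
grip_width: 0.009
t20.27 grip0.0090 F [-12.7  -0.2   4. ] Ftool [ -1.8 -13.1  -1.9] M [-0.1   2.36  0.07] q [-0.36  0.54  1.34 -0.04  1.42 -0.22]
phi est 1.400 err 5.0mm tool z ang -99.4
-0.87 0.01 0.03 -0.00 0.17 0.06
0.00 0.00 0.00 -0.00 0.09 -0.05
```

```bash
python3 -m crank '0 0 0 0 0 0 0.6; 0 0 0 0 0 0 0.6; 0 0 0 0 0 0 0.6';python3 - <<'E'
from h import *
from rig import viewer
import cv2
sw([1.4],[-95])
a=viewer.camera("side")["img"][:,:,::-1][130:230,240:340]
cv2.imwrite("pics/s4.png",cv2.resize(a,(600,600),interpolation=cv2.INTER_CUBIC))
E
```

```text
time: 20.65
position: [0.5885, -0.1134, 0.2279]
tool_rot: [0.749, 0.658, -0.051, -0.059]
ft_force: [-0.1, -0.2, 0.8]
grip_width: 0.0171
t20.65 grip0.0171 F [-0.1 -0.2  0.8] Ftool [-0.2 -0.2 -0.7] M [-0.11 -0.05  0.  ] q [-0.36  0.54  1.34 -0.04  1.42 -0.22]
phi est 1.415 err 5.3mm tool z ang -98.9
-0.79 0.00 0.03 -0.01 0.06 0.14
```

View pics/s4.png

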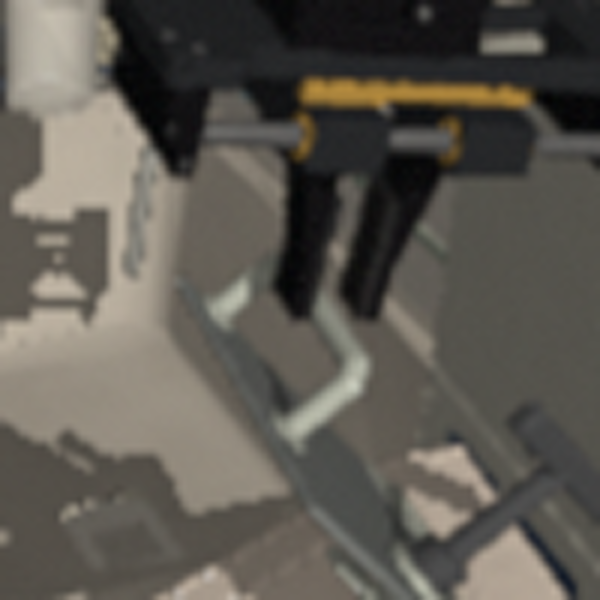

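Free, no force. Retracting straight up along the fingers.

```bash
python3 -m crank '0 0 0 0 0 -0.4 0.6; 0 0 0 0 0 -0.8 0.6; -0.3 0 0 0 -0.2 -0.9 0.6; -0.5 0 0 0 -0.5 -0.9 0.6; -0.5 0 0 0 -0.8 -0.5 0.6';python3 - <<'E'
from h import *
from rig import robot
s=robot.get_obs();print(s["position"],s["ft_force"],s["q"])
E
python3 -m crank '-0.5 0 0 0 -0.9 0 0.6; -0.5 0 0 0.4 -0.9 0 0.6; 0 0 0 0.4 -0.9 0 0.6; 0 0 0 0.4 -0.9 0 0.6; 0 0 0 0 0 0 0.6'
python3 - <<'E'
from h import *
from rig import viewer,robot
import cv2
s=robot.get_obs();print(s["position"],s["ft_force"],s["q"])
p=viewer.camera("side")["img"][:,:,::-1]; cv2.imwrite("pics/f1.png",cv2.resize(p,(800,600))); a=p[130:330,190:390]
cv2.imwrite("pics/f2.png",cv2.resize(a,(600,600),interpolation=cv2.INTER_CUBIC))
cv2.imwrite("pics/f3.png",cv2.resize(viewer.camera("top")["img"][:,:,::-1][50:320],(800,422),interpolation=cv2.INTER_CUBIC))
E
```

```text
time: 21.32
position: [0.5524, -0.1091, 0.3796]
tool_rot: [0.75, 0.661, -0.011, -0.013]
ft_force: [-0.6, 0.9, 1.0]
grip_width: 0.0175
[ 0.55239601 -0.10913153  0.3795587 ] [-0.55119424  0.86593569  0.96650471] [-0.38825577  0.30405228  1.30293408 -0.00880762  1.56745192 -0.26125675]
time: 21.95
position: [0.4136, -0.0422, 0.3858]
tool_rot: [0.75, 0.66, 0.024, 0.031]
ft_force: [1.0, -0.5, -0.4]
grip_width: 0.0175
[ 0.41362299 -0.04223138  0.38579388] [ 0.97060294 -0.51207074 -0.42231035] [-0.38406549 -0.00878576  1.67186174  0.01494328  1.40227493 -0.25891091]
```

View pics/f2.png

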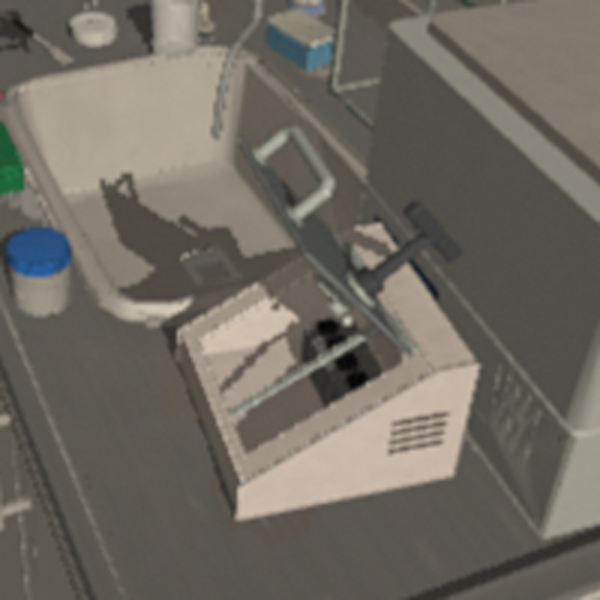

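View pics/f3.png

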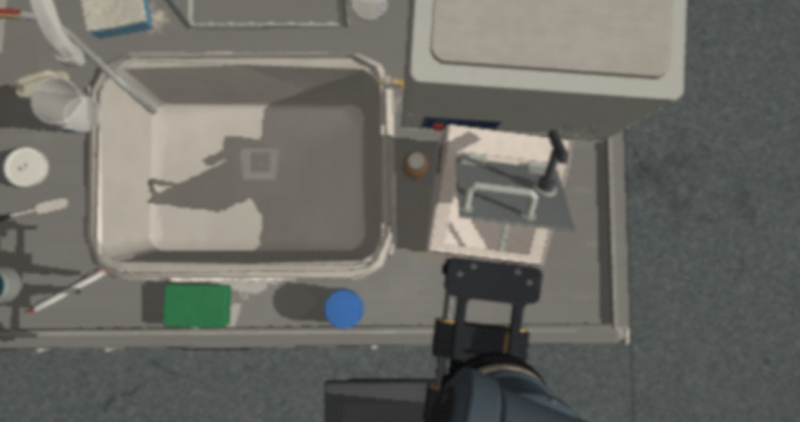

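```bash
cat > ov.py <<'E'
from h import *
from rig import viewer
import cv2,sys
phi,th=float(sys.argv[1]),float(sys.argv[2]); out=[]
H=face(161,0,4); 
def rot(X):
    d=np.array(X)-H; c,s=np.cos(phi),np.sin(phi)   # angle decreases in xz
    return H+np.array([c*d[0]+s*d[2],d[1],-s*d[0]+c*d[2]])
for n,cam,(r,cc) in (("side",side,(160,230)),("top",top,(95,270))):
    im=cv2.resize(viewer.camera(n)["img"][:,:,::-1][r:r+100,cc:cc+100],(600,600),interpolation=cv2.INTER_CUBIC)
    def L(P,col):
        q=[tuple(int(v) for v in ((proj(cam,W(P0,rot(x)))[0]-[cc,r]+.5)*6)) for x in P]
        for a,b in zip(q,q[1:]): cv2.line(im,a,b,col,1)
    L([face(161-a,y,4) for a,y in((0,-73),(0,73),(146,73),(146,-73),(0,-73))],(0,255,0))
    L([face(29,-9,38),face(29,59,38)],(0,255,255)); L([face(96,-45,4),face(96,-45,72)],(255,255,0))
    d=np.array([np.sin(th),np.cos(th)])*35
    L([face(96-d[0],-45-d[1],72),face(96+d[0],-45+d[1],72)],(255,0,255)); out.append(im)
cv2.imwrite(sys.argv[3],cv2.resize(np.hstack(out),(800,400)))
E
python3 ov.py 1.4 1.55 pics/o1.png; python3 ov.py 1.3 1.55 pics/o2.png
```

```text
(no output)
```

View pics/o1.png

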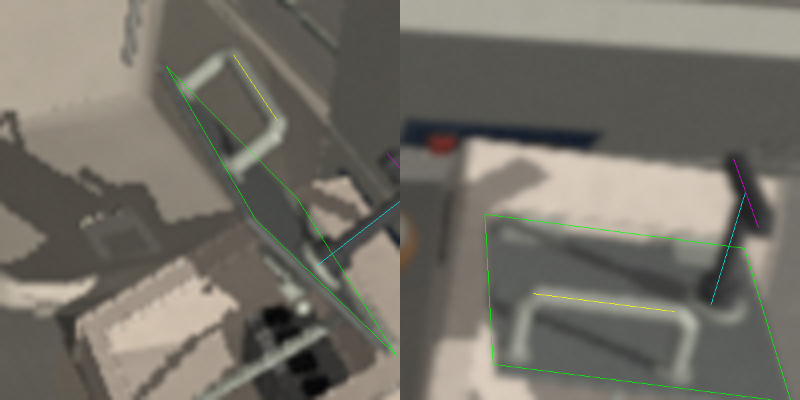

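View pics/o2.png

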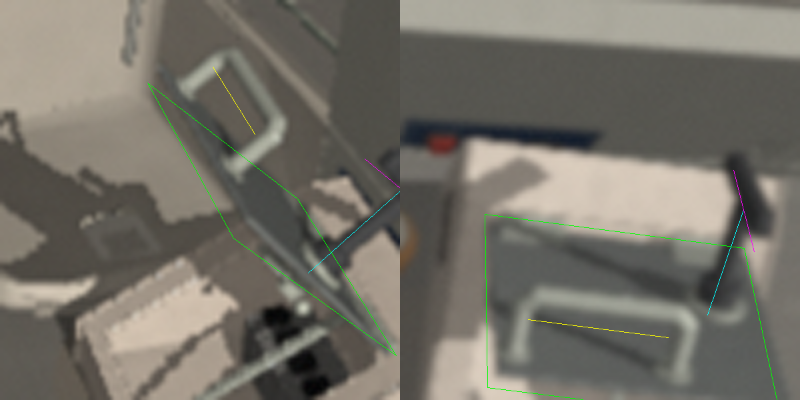

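```bash
python3 - <<'E'
from rig import robot
s=robot.get_obs();print(s["time"],s["ft_force"]); print(robot.hand_in())
E
```

```text
22.25 [-0.05088348 -0.39632143 -0.36954324]
the job is handed in; nothing more can be done
None
```

The key is in its notch and the panel is open at its stop. I handed the job in at 22.3 s with the arm clear and touching nothing; no verdict is reported.

- **Key:** I measured it at about 0.4 rad at the start and turned it clockwise to a tool angle of about 1.52 rad. The torque on the tool had fallen to about zero there, and I let it go. In the last pictures the crossbar points up the slope, within about 0.1 rad of 1.57 by overlay.
- **Panel:** I gripped the handle and swung it until it stopped moving at about 12 N, with the angle estimated at 1.40 rad from the tool path. After I let go it stayed there, and the 1.4 rad outline fits both views, while a 1.3 rad outline clearly does not.
- **Bystanders:** bottle, jar and slide box stand where they did, judged by eye in the last top view. The largest reading I saw on the wrist was about 13 N, checked at pauses rather than continuously.
- **What went wrong or disagreed:**
  - The first grip on the handle closed on nothing. In the picture the fingers ended about 7–12 mm short of where the model put them, so I went deeper, and the second grip held.
  - The box fit was off by up to about 3 pixels at a few corners.
  - I placed the panel about 4 mm further up the slope than my first guess, which had it centred on the slope.

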